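# Wash the spout bottles in the ultrasonic cleaner

## Task

Lift the lid off the ultrasonic cleaner and lay it flat on the desk, then draw every bottle that has a spout out of the packed crate and stand it upright on the floor of the cleaner's bath; they are fragile glass, so grip them lightly and set them down softly, never drop, knock or tip them over. When all of them are in, put the lid squarely back on so that it is seated, and then press the start button. Leave the flat-capped jars standing in the crate and do not disturb the tape, the battery box or the screwdriver.

Things in the scene. Friction and masses are not known exactly. Their poses are not given: they have to be found in the camera images.
- cleaner: Fixed ultrasonic cleaner, white, with an open-topped rectangular steel bath. Origin under the bath's centre at desk level; z up. Bath inside 140 mm along x by 190 mm along y, floor at 12 mm, rim at 140 mm height. Casing 215 mm along y; along x from -142 to +82 mm, of which -142 to -82 is a flat deck level with the rim, carrying the start button.
- lid: Loose steel lid, 0.35 kg, at first on the cleaner: plate 158 (x) by 208 mm (y), 8 mm thick; under it a 130 x 180 mm step, 4 mm deep, drops into the bath mouth with 5 mm play. Origin: centre of the step's underside, 0 on the desk, 136 mm up when seated. On top a black arched bar handle along y, 84 mm long, 12 mm thick, bar 38 to 50 mm above the origin. Fits either way round.
- start (a joint): Travel of the round black start button, m: 0 released, 0.006 fully down; springs back; about 5 N presses it fully.
- start_top (a point): Top centre of the start button (32 mm across), on the cleaner's deck; it is pressed straight down.
- crate: Fixed clear plastic crate with 5 mm walls and floor, 45 mm high, inside 122 mm (its x) by 163 mm (its y): 3 x 4 places at 40.6 mm pitch, without dividers, packed with glass containers that touch. Origin under its centre at desk level; z up.
- bottle1: Empty amber glass bottle with a spout (may be absent), in the crate. Body 40 mm across, 52 mm high; black collar 22 mm across up to 70 mm; then an upright round steel spout 14 mm across from 70 to 115 mm. 0.09 kg. Origin: centre of its underside; z up through the spout. Fragile: stands a grip of up to 45 N, bumps up to 40 N, a drop of 10 mm.
- bottle2: Empty amber glass bottle with a spout (may be absent), in the crate. Body 40 mm across, 52 mm high; black collar 22 mm across up to 70 mm; then an upright round steel spout 14 mm across from 70 to 115 mm. 0.09 kg. Origin: centre of its underside; z up through the spout. Fragile: stands a grip of up to 45 N, bumps up to 40 N, a drop of 10 mm.
- bottle3: Empty amber glass bottle with a spout (may be absent), in the crate. Body 40 mm across, 52 mm high; black collar 22 mm across up to 70 mm; then an upright round steel spout 14 mm across from 70 to 115 mm. 0.09 kg. Origin: centre of its underside; z up through the spout. Fragile: stands a grip of up to 45 N, bumps up to 40 N, a drop of 10 mm.
- bottle4: Empty amber glass bottle with a spout (may be absent), in the crate. Body 40 mm across, 52 mm high; black collar 22 mm across up to 70 mm; then an upright round steel spout 14 mm across from 70 to 115 mm. 0.09 kg. Origin: centre of its underside; z up through the spout. Fragile: stands a grip of up to 45 N, bumps up to 40 N, a drop of 10 mm.
- bottle5: Empty amber glass bottle with a spout (may be absent), in the crate. Body 40 mm across, 52 mm high; black collar 22 mm across up to 70 mm; then an upright round steel spout 14 mm across from 70 to 115 mm. 0.09 kg. Origin: centre of its underside; z up through the spout. Fragile: stands a grip of up to 45 N, bumps up to 40 N, a drop of 10 mm.
- jar1: Full amber glass jar with a flat black screw cap, 40 mm across, 62 mm high, no spout, 0.12 kg, standing in the crate among the bottles. Origin: centre of its underside; z up.
- jar2: Full amber glass jar with a flat black screw cap, 40 mm across, 62 mm high, no spout, 0.12 kg, standing in the crate among the bottles. Origin: centre of its underside; z up.
- jar3: Full amber glass jar with a flat black screw cap, 40 mm across, 62 mm high, no spout, 0.12 kg, standing in the crate among the bottles. Origin: centre of its underside; z up.
- jar4: Full amber glass jar with a flat black screw cap, 40 mm across, 62 mm high, no spout, 0.12 kg, standing in the crate among the bottles. Origin: centre of its underside; z up.
- jar5: Full amber glass jar with a flat black screw cap, 40 mm across, 62 mm high, no spout, 0.12 kg, standing in the crate among the bottles. Origin: centre of its underside; z up.
- jar6: Full amber glass jar with a flat black screw cap, 40 mm across, 62 mm high, no spout, 0.12 kg, standing in the crate among the bottles. Origin: centre of its underside; z up.
- jar7: Full amber glass jar with a flat black screw cap, 40 mm across, 62 mm high, no spout, 0.12 kg, standing in the crate among the bottles. Origin: centre of its underside; z up.
- tape: Bystander: roll of yellow tape lying flat, 100 mm across, 45 mm high. Origin: centre of its underside.
- battery_box: Bystander: metal battery box 45 x 85 x 60 mm high. Origin: centre of its underside.
- screwdriver: Bystander: screwdriver lying on the desk. Origin under its middle.

How it is judged:
On the way, in this order (a step that is already met when the one before it is completed fails the run):
1. the lid lies flat on the desk, clear of the cleaner, let go (height (world z) of lid below 0.012 m and angle between lid's own z axis and vertical below 0.08 rad and contact force between the fingers and lid below 0.2 N), for 0.2 s.
2. every bottle with a spout stands upright on the bath floor, let go (x of bottle1 in the frame of cleaner between -0.06 and 0.06 m and y of bottle1 in the frame of cleaner between -0.085 and 0.085 m and z of bottle1 in the frame of cleaner between 0.004 and 0.022 m and angle between each of bottle1, bottle2, bottle3, bottle4, bottle5's own z axis and vertical below 0.2 rad and x of bottle2 in the frame of cleaner between -0.06 and 0.06 m and y of bottle2 in the frame of cleaner between -0.085 and 0.085 m and z of bottle2 in the frame of cleaner between 0.004 and 0.022 m and x of bottle3 in the frame of cleaner between -0.06 and 0.06 m and y of bottle3 in the frame of cleaner between -0.085 and 0.085 m and z of bottle3 in the frame of cleaner between 0.004 and 0.022 m and x of bottle4 in the frame of cleaner between -0.06 and 0.06 m and y of bottle4 in the frame of cleaner between -0.085 and 0.085 m and z of bottle4 in the frame of cleaner between 0.004 and 0.022 m and x of bottle5 in the frame of cleaner between -0.06 and 0.06 m and y of bottle5 in the frame of cleaner between -0.085 and 0.085 m and z of bottle5 in the frame of cleaner between 0.004 and 0.022 m and contact force between the fingers and bottle1 below 0.2 N and contact force between the fingers and bottle2 below 0.2 N and contact force between the fingers and bottle3 below 0.2 N and contact force between the fingers and bottle4 below 0.2 N and contact force between the fingers and bottle5 below 0.2 N), for 0.2 s.
3. the lid is seated on the cleaner again, let go (horizontal distance between lid and cleaner below 0.012 m and angle between lid's own z axis and vertical below 0.04 rad and angle between the x axis of lid and the x axis of cleaner, either way round below 0.12 rad and z of lid in the frame of cleaner between 0.13 and 0.1405 m and contact force between the fingers and lid below 0.2 N), for 0.2 s.
4. the start button is pressed (value of joint start above 0.004 m), for 0.05 s.
At the end, for the whole second after the job is handed in: Every bottle present stands upright (within 0.2 rad) on the bath floor; the lid is seated on the cleaner, within 12 mm of centre, level and square within 0.12 rad; all jars stand in the crate; the start button has been pressed after the lid was seated, and is released (x of bottle1 in the frame of cleaner between -0.06 and 0.06 m and y of bottle1 in the frame of cleaner between -0.085 and 0.085 m and z of bottle1 in the frame of cleaner between 0.004 and 0.022 m and angle between each of bottle1, bottle2, bottle3, bottle4, bottle5's own z axis and vertical below 0.2 rad and x of bottle2 in the frame of cleaner between -0.06 and 0.06 m and y of bottle2 in the frame of cleaner between -0.085 and 0.085 m and z of bottle2 in the frame of cleaner between 0.004 and 0.022 m and x of bottle3 in the frame of cleaner between -0.06 and 0.06 m and y of bottle3 in the frame of cleaner between -0.085 and 0.085 m and z of bottle3 in the frame of cleaner between 0.004 and 0.022 m and x of bottle4 in the frame of cleaner between -0.06 and 0.06 m and y of bottle4 in the frame of cleaner between -0.085 and 0.085 m and z of bottle4 in the frame of cleaner between 0.004 and 0.022 m and x of bottle5 in the frame of cleaner between -0.06 and 0.06 m and y of bottle5 in the frame of cleaner between -0.085 and 0.085 m and z of bottle5 in the frame of cleaner between 0.004 and 0.022 m and horizontal distance between lid and cleaner below 0.012 m and angle between lid's own z axis and vertical below 0.04 rad and angle between the x axis of lid and the x axis of cleaner, either way round below 0.12 rad and z of lid in the frame of cleaner between 0.13 and 0.1405 m and z of jar1 in the frame of crate between -0.005 and 0.015 m and angle between each of jar1, jar2, jar3, jar4, jar5, jar6, jar7's own z axis and vertical below 0.25 rad and horizontal distance between each of jar1, jar2, jar3, jar4, jar5, jar6, jar7 and crate below 0.09 m and z of jar2 in the frame of crate between -0.005 and 0.015 m and z of jar3 in the frame of crate between -0.005 and 0.015 m and z of jar4 in the frame of crate between -0.005 and 0.015 m and z of jar5 in the frame of crate between -0.005 and 0.015 m and z of jar6 in the frame of crate between -0.005 and 0.015 m and z of jar7 in the frame of crate between -0.005 and 0.015 m and value of joint start below 0.002 m and linear speed of lid below 0.02 m/s); the robot touches nothing.
It fails at once if a bottle is squeezed too hard (contact force between the fingers and bottle1 above 90 N or contact force between the fingers and bottle2 above 90 N or contact force between the fingers and bottle3 above 90 N or contact force between the fingers and bottle4 above 90 N or contact force between the fingers and bottle5 above 90 N).
It fails at once if a bottle is dropped (comes down at over 0.5 m/s, as from 13 mm), or knocked hard into the cleaner or the crate (contact force between any of bottle1, bottle2, bottle3, bottle4, bottle5 and cleaner above 40 N or contact force between any of bottle1, bottle2, bottle3, bottle4, bottle5 and crate above 40 N or (linear speed of bottle1 above 0.5 m/s and height (world z) of bottle1 below 0.06 m) or (linear speed of bottle2 above 0.5 m/s and height (world z) of bottle2 below 0.06 m) or (linear speed of bottle3 above 0.5 m/s and height (world z) of bottle3 below 0.06 m) or (linear speed of bottle4 above 0.5 m/s and height (world z) of bottle4 below 0.06 m) or (linear speed of bottle5 above 0.5 m/s and height (world z) of bottle5 below 0.06 m)).
It fails at once if a bottle is tipped over (angle between any of bottle1, bottle2, bottle3, bottle4, bottle5's own z axis and vertical above 0.8 rad).
It fails at once if a jar is pulled out of the crate (z of any of jar1, jar2, jar3, jar4, jar5, jar6, jar7 in the frame of crate above 0.045 m).
It fails at once if a bystander is disturbed (distance of any of tape, battery_box, screwdriver from where it was at the start of the episode above 0.03 m).
Of bottle1, bottle2, bottle3, bottle4, bottle5 only 3 to 5 are there at a start; the rules pass over those that are not, and their reading is None.
At some moment in a run one of lid may be knocked a few centimetres aside while the robot is not near it.
It also fails if it takes over 210 s, if anything falls off the work surface, if the arm or the gripper's body presses on something with over 40 N, if the wrist force passes 120 N, or if a joint passes its speed limit or range.

## Robot

A 6-joint arm with a two-finger parallel gripper is mounted at the origin on the work surface. World frame = base frame: x ahead of the robot, y to its left, z up, the work surface at z = 0. Lengths are in m, angles in rad, forces in N, time in s.
With the tool pointing down it reaches from about 0.325 to 0.9 m from the base axis. Payload 6.1 kg.
Tool frame: the origin (TCP) lies between the finger pads; the fingertips stand 19 mm ahead of it and the grasp point (between the pads) is the TCP; z points along the fingers, y is the line along which they close (so a half turn about z gives the same grasp; the last joint's range is limited). The gripper opens to 85 mm and grips with 20 to 120 N. Pads are 22 mm wide; open, the fingers measure 114 mm over their backs; the gripper's body (76 mm by 85 mm) begins 54 mm behind the grasp point. The pads swing forward as they close: fully open they stand 13 mm farther back than shut.
Start: joints at [1.195, 0.22, 1.526, -0, 1.395, -0.126], TCP at [0.155, 0.606, 0.211] pointing down, gripper open.
Joint ranges: [-2.98, 2.98], [-0.91, 2.08], [0.09, 2.57], [-1.24, 4.39], [0.2, 2.65], [-2.68, 2.68]. Speed limits (rad/s): [2.57, 2.57, 3.01, 3.14, 3.14, 3.14].

## Interface

Orientations are given as a unit quaternion [w, x, y, z].
In Python, from rig import get_obs, eyes, bot gives the robot as it stands.
- The arm moves only by the shell command python3 -m pendant 'ROWS'. ROWS is JSON, a list of rows, each a list of 3 entries, a list of its own where there are three numbers: the shift along the world's x, y, z as a fraction of full scale, then the turn about the world's z as a fraction of full scale, then the closure in counts, from 0 (fully open) to 255 (shut). In form: [[[x, y, z], spin, gripper], ...]. A call has exactly 8 rows; each row shifts and turns the commanded pose from where the row before left it; what a row does not reach is not made up. Full scale, the value 1, is 0.03 m for a shift and 6 degrees for a turn. A row lasts 1/10 s, in which the tool goes at most 50 mm and 8.59 degrees, less where a joint would pass 70% of its speed; a pose out of reach is approached as far as the arm can. A call with a number of a shift or a turn outside -1 to 1 is refused whole. A call with a gripper value outside its range is refused whole. The fingers move at their own pace and stop on an object; the grip force is fixed at half the most. Time passes only in rows, so rows that do not move let the fingers close, or fill a call up. It gives the time, the measured TCP pose, the force, the opening and the grip force at its end, in the units of the state.
- get_obs(): the state, without advancing time (a new reading comes with each control period).
- eyes.read_camera(name): name is "scene" or "side" or "wrist"; returns the picture (480x640x3 uint8, blue, green, red); there is no depth.
- eyes.camera_params(name): a dict with "fx", "fy", "cx", "cy" (pixels), "world_from_camera" (4x4, takes a point from camera to world coordinates); the wrist camera has in their place "tool_from_camera" (4x4, takes a point from camera to tool coordinates, whose origin is the TCP and whose axes are the flange's). Camera axes: x right, y up, looking along -z (the intrinsics and any distortion apply to the point x, -y, -z); pixel columns grow to the right and rows downward; lengths in m; the calibration is good to about 2 mm. A picture is of the moment at which its call begins: read the wrist's pose just before it. camera_params takes no time and is no camera call.
- bot.hand_in(): hands the job in; it is judged then, once.
Trained networks look in the newest picture that a camera, given by its name, has taken for a name from the list of things; names that differ only in an ending like _2 or _b are one class to them, and where a whole thing is asked for, a point or a joint stands for the part that bears it (a point fixed in the world has none). Each returns a list of dicts, best first, with "p" (0 to 1); they miss things now and then, are a little off and sometimes report something else, mostly with a low value. They report only what shows in the picture. A call takes as long as a camera call.
- eyes.regions_of(camera, target): "mask" (480x640 bool, what is visible of it) and "position" ([column, row] in pixels, amid what is visible of it).
- eyes.place_of(camera, target): "position" ([column, row] in pixels: a listed point, or the origin of a listed thing).
The state is a dict: "time": time; "joints": joint angles; "qvel": joint speeds; "joint_torque": joint torques, N m; "tool_pos": TCP position; "ee_rot": TCP orientation; "ft_force": force on the tool from outside, world axes, zero at the start; "torque": the same for the moment, N m; "opening": finger opening in m; "gripper_force": force on a finger pad.
Only numpy, scipy, OpenCV 4.12 (cv2) and the standard library are available. Lean on these libraries where they do the work, as an engineer would, in place of code of your own. Each camera call takes 0.05 s, during which the arm holds its last target. There are 200 camera calls.

## Working session

There is one attempt and no reset: what is moved stays moved. The work goes in short steps, Python scripts to look and compute and a shell command to move; the robot and the scene stay as the last step left them, time stands still between calls to the robot, and variables do not carry over. Pictures are saved under pics/ and viewed, at most 15 in all, crops included, and the job is handed in when it is done.

```bash
ls; mkdir -p pics; cat > h.py <<'E'
import numpy as np,cv2
from scipy.spatial.transform import Rotation as R
from rig import get_obs,eyes,bot
def cam(name):
    P=eyes.camera_params(name)
    if name=='wrist':
        o=get_obs();T=np.eye(4);q=o['ee_rot'];T[:3,:3]=R.from_quat([q[1],q[2],q[3],q[0]]).as_matrix();T[:3,3]=o['tool_pos']
        W=T@np.array(P['tool_from_camera'])
    else: W=np.array(P['world_from_camera'])
    return P,W
def ray(c,px,z):
    P,W=c;d=np.array([(px[0]-P['cx'])/P['fx'],-(px[1]-P['cy'])/P['fy'],-1.])
    d=W[:3,:3]@d;o=W[:3,3];return o+d*(z-o[2])/d[2]
def proj(c,p):
    P,W=c;q=np.linalg.inv(W)@np.append(p,1);return np.array([P['cx']+P['fx']*q[0]/-q[2],P['cy']-P['fy']*q[1]/-q[2]])
E
python3 - <<'E'
from h import *
print(get_obs())
for n in('scene','side','wrist'):
    c=cam(n);im=eyes.read_camera(n);cv2.imwrite(f'pics/{n}0.png',im);print(n,{k:v for k,v in c[0].items() if 'from' not in k},c[1].round(3).tolist())
    for t,z in(('cleaner',0),('lid',.136),('start_top',.145),('crate',0),('bottle1',.005),('jar1',.005),('tape',0),('battery_box',0),('screwdriver',0)):
        print(t,[(round(d['p'],2),np.round(d['position']).tolist(),ray(c,d['position'],z).round(3).tolist()) for d in eyes.place_of(n,t) if d['p']>.3])
E
```

```text
pics
{'time': 0.0, 'joints': array([ 1.19490873e+00,  2.21255634e-01,  1.52758379e+00,  1.08411916e-05,
        1.39471810e+00, -1.26076525e-01]), 'qvel': array([-1.12760187e-03, -4.57447470e-04,  5.44989122e-04, -8.73564011e-06,
       -2.61324590e-03, -1.67061063e-03]), 'joint_torque': array([-9.38842350e-04, -4.96917343e+01, -3.89384973e+01, -4.33138666e-04,
        1.16207352e-02,  6.97067236e-06]), 'tool_pos': array([0.1542623 , 0.60500367, 0.20969547]), 'ee_rot': array([-2.49161972e-04,  1.24581894e-01,  9.92208842e-01, -9.50330270e-04]), 'ft_force': array([-0.70917274,  0.42514186, -0.76318064]), 'torque': array([0.03419969, 0.02143269, 0.02414897]), 'gripper_force': 0.0, 'opening': 0.08504706402975319}
scene {'fx': 576.2244326878822, 'fy': 576.2244326878822, 'cx': 317.17463449244224, 'cy': 240.08058565758733} [[0.727, 0.649, -0.225, 0.301], [-0.687, 0.686, -0.241, -0.258], [-0.002, 0.329, 0.944, 1.238], [0.0, 0.0, 0.0, 1.0]]
cleaner []
lid [(0.69, [230.0, 169.0], [0.539, 0.265, 0.136]), (0.47, [357.0, 381.0], [0.427, -0.23, 0.136])]
start_top [(0.65, [183.0, 191.0], [0.434, 0
[... 1496 characters left out ...]
0.52, -0.319, 0.005]), (0.73, [301.0, 153.0], [0.483, -0.274, 0.005]), (0.68, [306.0, 166.0], [0.49, -0.233, 0.005]), (0.67, [295.0, 140.0], [0.478, -0.318, 0.005]), (0.53, [292.0, 127.0], [0.466, -0.356, 0.005])]
tape [(0.97, [271.0, 296.0], [0.742, 0.034, 0.0])]
battery_box [(0.69, [224.0, 237.0], [0.774, -0.165, 0.0])]
screwdriver [(0.9, [294.0, 354.0], [0.764, 0.189, 0.0])]
wrist {'fx': 384.78639990393657, 'fy': 384.78639990393657, 'cx': 315.1417730293733, 'cy': 239.70527345701382} [[0.247, -0.933, -0.262, 0.089], [0.969, 0.238, 0.066, 0.623], [0.0, -0.27, 0.963, 0.375], [0.0, 0.0, 0.0, 1.0]]
cleaner []
lid []
start_top []
crate []
bottle1 []
jar1 []
tape []
battery_box []
screwdriver []
```

View pics/scene0.png

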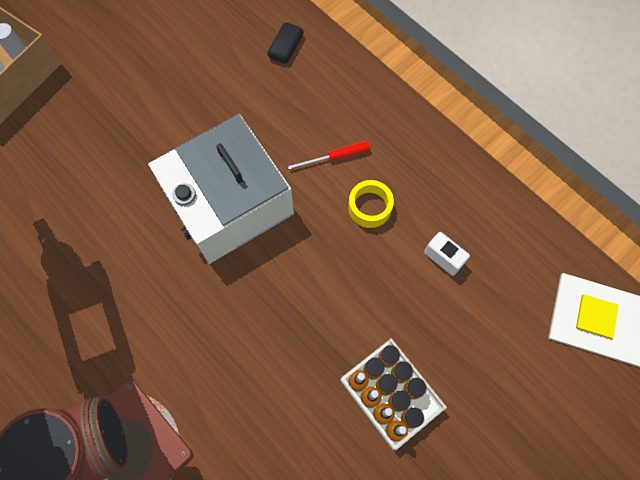

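View pics/side0.png

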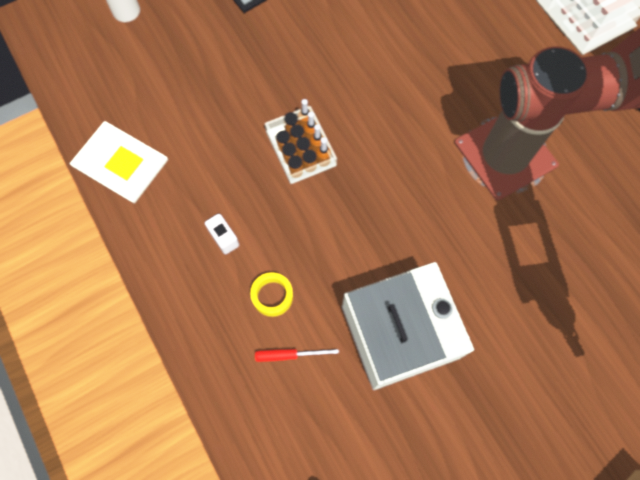

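The scene picture shows the cleaner at about (220,180) with the button at (183,192). The crate is at (393,393), with four spouted bottles along its near side, from (359,378) to (399,431), and seven flat jars. One place is empty, near (428,405). The side picture agrees. Next I move above the lid.

```bash
python3 -m pendant '[[[0.4,-0.3,1],-0.9,0],[[0.8,-0.7,1],-0.9,0],[[0.8,-0.7,1],-0.9,0],[[0.8,-0.7,0.8],-0.9,0],[[0.8,-0.7,0],-0.9,0],[[0.8,-0.7,0],-0.9,0],[[0.8,-0.7,0],-0.9,0],[[0.8,-0.7,0],-0.9,0]]'
python3 -m pendant '[[[0.8,-0.7,0],-0.9,0],[[0.8,-0.7,0],-0.9,0],[[0.8,-0.7,0],-0.9,0],[[0.8,-0.7,0],-0.9,0],[[0.8,-0.7,0],-0.9,0],[[0.8,-0.7,0],-0.9,0],[[0.8,-0.7,0],-0.9,0],[[0.6,-0.5,0],-0.9,0]]'
cat > m.py <<'E'
from h import *
def rect(c,mask,z):
    cs=max(cv2.findContours(mask.astype(np.uint8),cv2.RETR_EXTERNAL,cv2.CHAIN_APPROX_NONE)[0],key=cv2.contourArea)
    p=np.array([ray(c,q[0],z)[:2] for q in cs],np.float32)
    (x,y),(w,h),a=cv2.minAreaRect(p*1000);return np.round([x,y,w,h,a],1)
E
python3 - <<'E'
from m import *
for n in('scene','side','wrist'):
    c=cam(n);im=eyes.read_camera(n);cv2.imwrite(f'pics/{n}1.png',im)
    for t in('lid',):
        for d in eyes.regions_of(n,t):
            if d['p']>.4:print(n,t,d['p'],rect(c,d['mask'],.148),d['position'])
        for d in eyes.place_of(n,t):
            if d['p']>.4:print(n,d['p'],ray(c,d['position'],.136))
    for d in eyes.place_of(n,'start_top')[:1]:print(n,'start',d['p'],ray(c,d['position'],.146))
print(get_obs())
E
```

```text
time: 2.3
tool_pos: [0.3353, 0.4487, 0.325]
ee_rot: [0.0, 0.483, 0.876, 0.0]
ft_force: [1.4, 0.7, -0.4]
opening: 0.0855
gripper_force: 0.0
time: 3.1
tool_pos: [0.5218, 0.2861, 0.3248]
ee_rot: [0.0, 0.772, 0.636, 0.0]
ft_force: [0.8, -0.2, -0.6]
opening: 0.0855
gripper_force: 0.0
scene lid 0.8 [538.6 260.8 211.9 158.8  79.1] [229.7, 169.1]
scene lid 0.49 [431.6 288.   26.4  30.6   1.6] [184.2, 191.5]
scene 0.86 [0.53883919 0.26115795 0.136     ]
scene start 0.76 [0.43130353 0.29692178 0.146     ]
side lid 0.89 [541.2 266.3 212.7 161.4  79.2] [390.3, 331.9]
side lid 0.47 [ 467.1 -189.3   58.6   36.    76.8] [324.0, 152.4]
side 0.9 [0.5416392  0.26911232 0.136     ]
wrist lid 0.57 [541.8 265.1 207.6 157.6  79.2] [342.6, 222.0]
wrist 0.68 [0.54066483 0.2635619  0.136     ]
{'time': 3.7, 'joints': array([3.73278986e-01, 9.88842218e-02, 1.45176284e+00, 4.73388104e-05,
       1.59079252e+00, 5.59057484e-01]), 'qvel': array([-0.00434351,  0.00178354, -0.00290767,  0.00059925, -0.00160179,
        0.00131407]), 'joint_torque': array([ 1.67722721e-02, -4.51813996e+01, -4.03274202e+01,  2.03518568e-03,
        7.90451559e-04, -2.74133941e-03]), 'tool_pos': array([0.52008056, 0.28811546, 0.32493495]), 'ee_rot': array([1.55069965e-06, 7.69646266e-01, 6.38470531e-01, 8.00960763e-05]), 'ft_force': array([-1.04374816,  0.26662672,  0.11027241]), 'torque': array([-0.01329672,  0.01223999,  0.00486629]), 'gripper_force': 0.0, 'opening': 0.08549343220071037}
```

```bash
python3 -m pendant '[[[0.36,-0.38,0],0,0],[[0.36,-0.38,0],0,0],[[0,0,-0.8],0,0],[[0,0,-0.8],0,0],[[0,0,-0.8],0,0],[[0,0,-0.8],0,0],[[0,0,-0.8],0,0],[[0,0,-0.8],0,0]]'
python3 -m pendant '[[[0,0,-0.03],0,160],[[0,0,0],0,160],[[0,0,0],0,160],[[0,0,0],0,160],[[0,0,0],0,200],[[0,0,0],0,200],[[0,0,0],0,200],[[0,0,0],0,200]]'
```

```text
time: 4.5
tool_pos: [0.5431, 0.2634, 0.1797]
ee_rot: [0.0, 0.77, 0.638, -0.0]
ft_force: [0.3, 0.1, 0.3]
opening: 0.0853
gripper_force: 0.0
time: 5.3
tool_pos: [0.5421, 0.2649, 0.18]
ee_rot: [0.0, 0.77, 0.638, 0.0]
ft_force: [0.7, -0.7, 0.3]
opening: 0.0187
gripper_force: 0.0
```

```bash
for i in 1; do python3 -m pendant '[[[0,0,0],0,214],[[0,0,0],0,214],[[0,0,0],0,214],[[0,0,0],0,214],[[0,0,0],0,214],[[0,0,0],0,214],[[0,0,0],0,214],[[0,0,0],0,214]]'; done
python3 -m pendant '[[[0,0,0],0,220],[[0,0,0],0,220],[[0,0,0],0,220],[[0,0,0],0,220],[[0,0,0],0,220],[[0,0,0],0,220],[[0,0,0],0,220],[[0,0,0],0,220]]'
python3 -m pendant '[[[0,0,0],0,226],[[0,0,0],0,226],[[0,0,0],0,226],[[0,0,0],0,226],[[0,0,0],0,226],[[0,0,0],0,226],[[0,0,0],0,226],[[0,0,0],0,226]]'
```

```text
time: 6.1
tool_pos: [0.5421, 0.2648, 0.1799]
ee_rot: [-0.0, 0.77, 0.638, 0.0]
ft_force: [-1.0, 0.1, 0.0]
opening: 0.0136
gripper_force: 0.0
time: 6.9
tool_pos: [0.5421, 0.2648, 0.1799]
ee_rot: [-0.0, 0.77, 0.638, -0.0]
ft_force: [0.0, 0.5, 0.3]
opening: 0.0118
gripper_force: 0.0
time: 7.7
tool_pos: [0.5421, 0.2648, 0.1799]
ee_rot: [-0.0, 0.77, 0.638, 0.0]
ft_force: [0.1, 0.3, 0.5]
opening: 0.0094
gripper_force: 0.0
```

```bash
python3 - <<'E'
from m import *
a=eyes.read_camera('wrist');b=eyes.read_camera('scene')
cv2.imwrite('pics/w2.png',np.hstack([cv2.resize(a,(400,300)),cv2.resize(b[80:280,100:367],(400,300))]))
for n in('scene','wrist','side'):
    c=cam(n);eyes.read_camera(n)
    for d in eyes.regions_of(n,'lid'):
        if d['p']>.4:print(n,d['p'],rect(c,d['mask'],.148),d['position'])
print(get_obs()['gripper_force'],get_obs()['opening'])
E
```

```text
scene 0.66 [538.9 260.3 210.1 159.4  78.8] [235.7, 176.9]
wrist 0.74 [542.2 267.4 202.4 158.9  79.3] [315.4, 190.6]
side 0.85 [541.  266.2 207.7 159.1  79. ] [385.6, 340.0]
0.0 0.009769621687315442
```

View pics/w2.png

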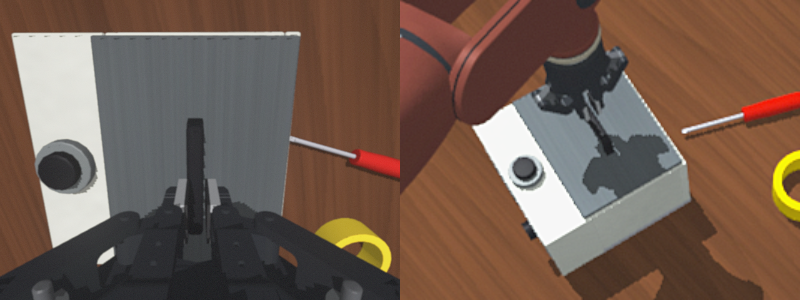

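The wrist view (left half) shows the handle at about (196,180) between the two fingers. The opening reading must run a little low, so I keep closing.

```bash
python3 -m pendant '[[[0,0,0],0,230],[[0,0,0],0,230],[[0,0,0],0,230],[[0,0,0],0,230],[[0,0,0],0,230],[[0,0,0],0,230],[[0,0,0],0,230],[[0,0,0],0,230]]'
python3 -m pendant '[[[0,0,0],0,234],[[0,0,0],0,234],[[0,0,0],0,234],[[0,0,0],0,234],[[0,0,0],0,234],[[0,0,0],0,234],[[0,0,0],0,234],[[0,0,0],0,234]]'
python3 -m pendant '[[[0,0,0],0,240],[[0,0,0],0,240],[[0,0,0],0,240],[[0,0,0],0,240],[[0,0,0],0,240],[[0,0,0],0,240],[[0,0,0],0,240],[[0,0,0],0,240]]'
```

```text
time: 8.9
tool_pos: [0.5421, 0.2648, 0.1799]
ee_rot: [-0.0, 0.77, 0.638, -0.0]
ft_force: [0.5, -0.3, 0.5]
opening: 0.008
gripper_force: 0.0
time: 9.7
tool_pos: [0.5421, 0.2648, 0.1799]
ee_rot: [0.0, 0.77, 0.638, 0.0]
ft_force: [-0.7, 0.2, -0.3]
opening: 0.007
gripper_force: 0.0
time: 10.5
tool_pos: [0.5421, 0.2648, 0.1799]
ee_rot: [-0.0, 0.77, 0.638, -0.0]
ft_force: [-0.3, 1.5, -0.5]
opening: 0.0051
gripper_force: 0.0
```

```bash
python3 - <<'E'
from m import *
a=eyes.read_camera('wrist');c=cam('wrist')
b=eyes.read_camera('side')
print(get_obs()['opening'],proj(c,get_obs()['tool_pos']),c[1].round(3).tolist())
cv2.imwrite('pics/w3.png',np.hstack([cv2.resize(a[150:480,160:490],(400,400)),cv2.resize(b[240:400,320:480],(400,400))]))
E
```

```text
0.005184156618202857 [313.38012151 288.75764585] [[0.983, 0.179, 0.05, 0.556], [-0.185, 0.946, 0.265, 0.333], [0.0, -0.269, 0.963, 0.344], [0.0, 0.0, 0.0, 1.0]]
```

View pics/w3.png

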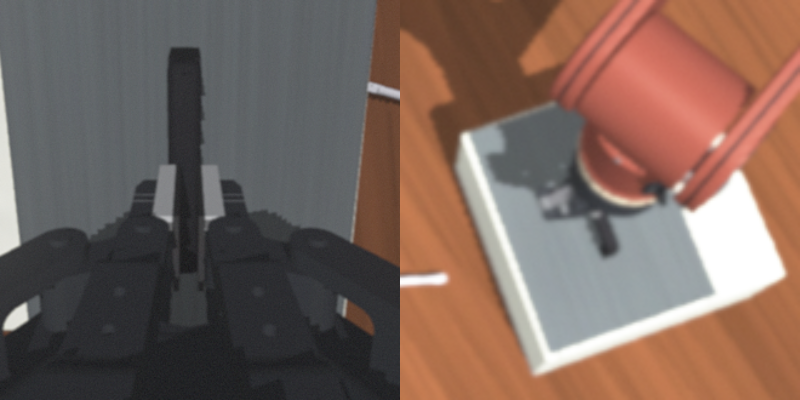

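The wrist crop shows the pads at (165,190) and (213,190) lying over the handle rather than squeezing it. They seem to sit above the bar, so I reopen, lower by 10 mm and close again while watching the force.

```bash
python3 -m pendant '[[[0,0,0.2],0,190],[[0,0,0],0,190],[[0,0,0],0,190],[[0,0,0],0,190],[[0,0,-0.2],0,190],[[0,0,-0.2],0,190],[[0,0,-0.13],0,190],[[0,0,0],0,190]]'
python3 -m pendant '[[[0,0,0],0,235],[[0,0,0],0,235],[[0,0,0],0,235],[[0,0,0],0,235],[[0,0,0],0,235],[[0,0,0],0,235],[[0,0,0],0,235],[[0,0,0],0,235]]'
python3 - <<'E'
from m import *
a=eyes.read_camera('wrist')
cv2.imwrite('pics/w4.png',cv2.resize(a[150:480,160:490],(500,500)))
E
```

```text
time: 11.4
tool_pos: [0.5414, 0.2645, 0.1686]
ee_rot: [-0.0, 0.77, 0.638, -0.001]
ft_force: [0.1, 0.6, 0.1]
opening: 0.0221
gripper_force: 0.0
time: 12.2
tool_pos: [0.5421, 0.2648, 0.17]
ee_rot: [0.0, 0.77, 0.638, 0.0]
ft_force: [-1.1, -0.6, -0.7]
opening: 0.0066
gripper_force: 0.0
```

View pics/w4.png

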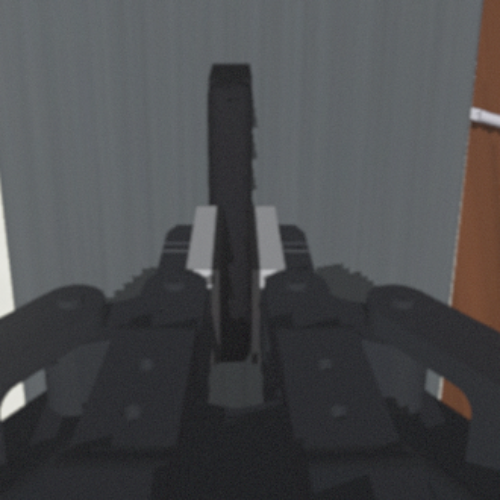

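The pads now appear to touch both sides of the handle, at (205,235) and (265,235). I close harder and try a small lift, checking the force.

```bash
python3 -m pendant '[[[0,0,0],0,250],[[0,0,0],0,250],[[0,0,0],0,250],[[0,0,0],0,250],[[0,0,0],0,250],[[0,0,0],0,250],[[0,0,0],0,250],[[0,0,0],0,250]]'
python3 -m pendant '[[[0,0,0.2],0,250],[[0,0,0.2],0,250],[[0,0,0.2],0,250],[[0,0,0],0,250],[[0,0,0],0,250],[[0,0,0],0,250],[[0,0,0],0,250],[[0,0,0],0,250]]'
```

```text
time: 13.05
tool_pos: [0.5421, 0.2648, 0.17]
ee_rot: [0.0, 0.77, 0.638, -0.0]
ft_force: [-0.2, 0.7, 0.7]
opening: 0.0021
gripper_force: 0.0
time: 13.85
tool_pos: [0.5419, 0.2647, 0.1877]
ee_rot: [-0.0, 0.77, 0.638, -0.0]
ft_force: [-0.7, 0.3, -1.3]
opening: 0.0017
gripper_force: 0.0
```

```bash
python3 - <<'E'
from m import *
c=cam('wrist');a=eyes.read_camera('wrist')
o=get_obs();q=o['ee_rot'];Rm=R.from_quat([q[1],q[2],q[3],q[0]]).as_matrix()
for l in([0,0,0],[-.011,0,.019],[.011,0,.019],[-.011,0,-.02]):print(l,proj(c,o['tool_pos']+Rm@np.array(l)))
print(eyes.camera_params('wrist')['tool_from_camera'],o['ft_force'],o['opening'])
cv2.imwrite('pics/w5.png',cv2.resize(a[150:480,160:490],(500,500),interpolation=cv2.INTER_CUBIC))
c=cam('scene');eyes.read_camera('scene')
for d in eyes.regions_of('scene','lid')[:1]:print(d['p'],rect(c,d['mask'],.148),d['position'])
E
```

```text
[0, 0, 0] [313.37671206 288.72412952]
[-0.011, 0, 0.019] [313.55032541 294.1124858 ]
[0.011, 0, 0.019] [313.51995797 253.26644576]
[-0.011, 0, -0.02] [313.19500135 332.13166477]
[[ 4.34209919e-04  9.63051496e-01  2.69316964e-01  6.91522944e-02]
 [ 9.99999878e-01 -3.54960329e-04 -3.42959421e-04  7.51015380e-04]
 [-2.34690746e-04  2.69317080e-01 -9.63051533e-01 -1.63821330e-01]
 [ 0.00000000e+00  0.00000000e+00  0.00000000e+00  1.00000000e+00]] [-0.25318509  0.3391675  -0.34561586] 0.0020816828930598857
0.68 [539.3 260.1 210.2 159.9  78.9] [235.0, 177.3]
```

View pics/w5.png

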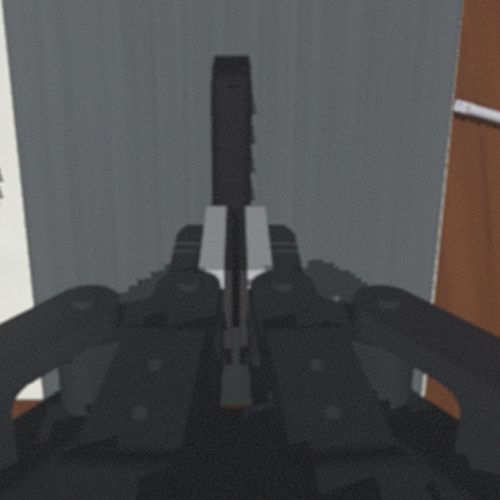

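The crop shows the pad tips at (213,207) and (257,207), clearly above the handle. The real fingertips are therefore higher than assumed. I open and probe down in small steps.

```bash
python3 -m pendant '[[[0,0,0],0,170],[[0,0,0],0,170],[[0,0,0],0,170],[[0,0,0],0,170],[[0,0,-0.3],0,170],[[0,0,-0.3],0,170],[[0,0,-0.3],0,170],[[0,0,0],0,170]]'
python3 -m pendant '[[[0,0,-0.1],0,170],[[0,0,-0.1],0,170],[[0,0,-0.1],0,170],[[0,0,0],0,170],[[0,0,0],0,225],[[0,0,0],0,225],[[0,0,0],0,225],[[0,0,0],0,225]]'
python3 -m pendant '[[[0,0,0],0,240],[[0,0,0],0,240],[[0,0,0],0,240],[[0,0,0],0,240],[[0,0,0],0,240],[[0,0,0],0,240],[[0,0,0],0,240],[[0,0,0],0,240]]'
```

```text
time: 14.8
tool_pos: [0.5406, 0.2643, 0.1583]
ee_rot: [-0.001, 0.77, 0.638, -0.002]
ft_force: [-0.3, -0.2, -0.5]
opening: 0.0285
gripper_force: 0.0
time: 15.6
tool_pos: [0.5421, 0.2649, 0.1522]
ee_rot: [-0.0, 0.77, 0.638, 0.0]
ft_force: [-1.5, -0.3, 1.1]
opening: 0.0111
gripper_force: 39.0
time: 16.4
tool_pos: [0.5422, 0.2649, 0.1523]
ee_rot: [-0.0, 0.77, 0.638, 0.0]
ft_force: [-2.7, 0.5, 6.0]
opening: 0.0105
gripper_force: 60.5
```

```bash
python3 -m pendant '[[[0,0,0],0,190],[[0,0,0],0,190],[[0,0,0],0,190],[[0,0,-0.1],0,190],[[0,0,-0.1],0,190],[[0,0,-0.1],0,190],[[0,0,0],0,190],[[0,0,0],0,190]]'
python3 -m pendant '[[[0,0,0],0,215],[[0,0,0],0,215],[[0,0,0],0,215],[[0,0,0],0,218],[[0,0,0],0,218],[[0,0,0],0,218],[[0,0,0],0,218],[[0,0,0],0,218]]'
python3 -m pendant '[[[0,0,0],0,221],[[0,0,0],0,221],[[0,0,0],0,221],[[0,0,0],0,221],[[0,0,0],0,221],[[0,0,0],0,221],[[0,0,0],0,221],[[0,0,0],0,221]]'
python3 -m pendant '[[[0,0,0],0,250],[[0,0,0],0,250],[[0,0,0],0,250],[[0,0,0],0,250],[[0,0,0],0,250],[[0,0,0],0,250],[[0,0,0],0,250],[[0,0,0],0,250]]'
```

```text
time: 17.2
tool_pos: [0.542, 0.2648, 0.1428]
ee_rot: [-0.0, 0.77, 0.638, -0.0]
ft_force: [0.3, 0.1, 0.6]
opening: 0.022
gripper_force: 0.0
time: 18.0
tool_pos: [0.5421, 0.2648, 0.143]
ee_rot: [-0.0, 0.77, 0.638, -0.0]
ft_force: [0.2, 0.0, 0.2]
opening: 0.0124
gripper_force: 0.0
time: 18.8
tool_pos: [0.5422, 0.2648, 0.1431]
ee_rot: [0.0, 0.77, 0.638, 0.0]
ft_force: [0.2, -0.7, 0.3]
opening: 0.0119
gripper_force: 14.5
time: 19.6
tool_pos: [0.5422, 0.2648, 0.1431]
ee_rot: [0.0, 0.77, 0.638, 0.0]
ft_force: [-1.3, -0.1, 2.8]
opening: 0.0109
gripper_force: 59.3
```

Gripped firmly: 59 N at 10.9 mm opening. I lift the lid.

```bash
python3 -m pendant '[[[0,0,0.15],0,250],[[0,0,0.15],0,250],[[0,0,0.3],0,250],[[0,0,0.4],0,250],[[0,0,0.5],0,250],[[0,0,0.4],0,250],[[0,0,0.1],0,250],[[0,0,0],0,250]]'
```

```text
time: 20.4
tool_pos: [0.5427, 0.265, 0.2043]
ee_rot: [0.0, 0.77, 0.638, 0.001]
ft_force: [0.3, 0.0, -3.6]
opening: 0.0105
gripper_force: 58.6
```

```bash
python3 -m pendant '[[[-0.1,-0.4,0],0,250],[[-0.1,-0.6,0],0,250],[[-0.1,-0.7,0],0,250],[[-0.1,-0.7,0],0,250],[[-0.1,-0.7,0],0,250],[[-0.1,-0.7,0],0,250],[[-0.1,-0.7,0],0,250],[[-0.1,-0.7,0],0,250]]'
python3 -m pendant '[[[-0.1,-0.7,0],0,250],[[-0.1,-0.7,0],0,250],[[-0.1,-0.7,0],0,250],[[-0.1,-0.7,0],0,250],[[-0.1,-0.7,0],0,250],[[-0.1,-0.7,0],0,250],[[0,-0.4,0],0,250],[[0,0,0],0,250]]'
python3 - <<'E'
from m import *
im=[]
for n in('scene','side'):
    c=cam(n);b=eyes.read_camera(n);im.append(cv2.resize(b,(400,300)))
    for d in eyes.regions_of(n,'lid')[:1]:print(d['p'],rect(c,d['mask'],.218-.143+.136+.012))
cv2.imwrite('pics/l6.png',np.hstack(im));print(get_obs()['ft_force'],get_obs()['torque'])
E
```

```text
time: 21.2
tool_pos: [0.5169, 0.1065, 0.2022]
ee_rot: [-0.0, 0.77, 0.638, -0.001]
ft_force: [0.1, -1.1, -3.3]
opening: 0.0107
gripper_force: 58.6
time: 22.0
tool_pos: [0.4994, -0.0311, 0.2026]
ee_rot: [-0.0, 0.771, 0.637, -0.0]
ft_force: [1.4, 0.5, -3.7]
opening: 0.0109
gripper_force: 58.6
0.79 [489.1 -68.4 142.1 157.5  79.1]
0.87 [504.  -21.6 209.2 160.   79.3]
[-0.19577768 -0.40232745 -3.52722185] [ 0.02275814  0.07388181 -0.07675073]
```

View pics/l6.png

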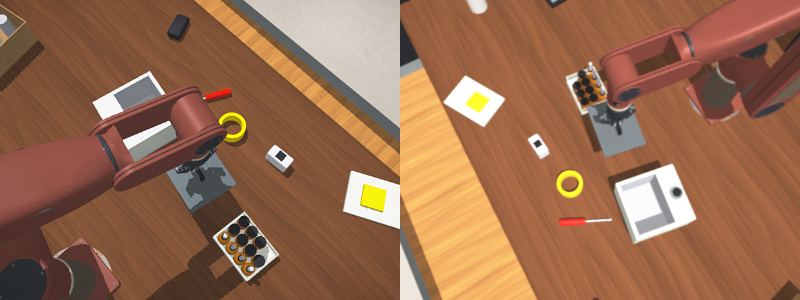

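The lid hangs level over clear desk, at about (203,180) in the scene half and (617,135) in the side half, and the bath is open. I lower it.

```bash
python3 -m pendant '[[[0,0,-0.6],0,250],[[0,0,-0.9],0,250],[[0,0,-1],0,250],[[0,0,-1],0,250],[[0,0,-1],0,250],[[0,0,-0.8],0,250],[[0,0,-0.5],0,250],[[0,0,-0.3],0,250]]'
python3 -m pendant '[[[0,0,-0.1],0,250],[[0,0,-0.1],0,250],[[0,0,-0.1],0,250],[[0,0,-0.05],0,250],[[0,0,-0.05],0,250],[[0,0,-0.02],0,250],[[0,0,0],0,250],[[0,0,0],0,250]]'
```

```text
time: 23.0
tool_pos: [0.4991, -0.028, 0.0183]
ee_rot: [-0.001, 0.77, 0.639, -0.001]
ft_force: [1.3, 1.0, -2.3]
opening: 0.0108
gripper_force: 58.6
time: 23.8
tool_pos: [0.5002, -0.0293, 0.0075]
ee_rot: [0.0, 0.77, 0.638, 0.0]
ft_force: [-0.8, -0.1, -4.6]
opening: 0.0109
gripper_force: 58.6
```

```bash
python3 -m pendant '[[[0,0,-0.03],0,250],[[0,0,0],0,225],[[0,0,0],0,210],[[0,0,0],0,180],[[0,0,0],0,150],[[0,0,0],0,150],[[0,0,0],0,150],[[0,0,0],0,150]]'
python3 -m pendant '[[[0,0,0.3],0,150],[[0,0,0.6],0,150],[[0,0,1],0,150],[[0,0,1],0,100],[[0,0,1],0,100],[[0,-0.3,1],0,100],[[0,-0.6,1],0,100],[[0,-0.9,1],0,100]]'
python3 -m pendant '[[[-0.2,-1,0.4],0,100],[[-0.2,-1,0],0,100],[[-0.2,-1,0],0,100],[[-0.2,-1,0],0,100],[[-0.2,-1,0],0,100],[[-0.2,-0.2,0],0,100],[[0,0,0],0,100],[[0,0,0],0,100]]'
python3 - <<'E'
from m import *
for n,z in(('side',.012),('wrist',.07)):
    c=cam(n);b=eyes.read_camera(n);cv2.imwrite(f'pics/{n}7.png',b)
    for d in eyes.regions_of(n,'lid')[:1]:print(n,d['p'],rect(c,d['mask'],.012))
    for t in('bottle1','jar1'):
        print(n,t,[(round(d['p'],2),ray(c,d['position'],.005)[:2].round(3).tolist()) for d in eyes.place_of(n,t)if d['p']>.3])
E
```

```text
time: 24.6
tool_pos: [0.5001, -0.0292, 0.0065]
ee_rot: [0.0, 0.77, 0.638, 0.0]
ft_force: [-0.1, 0.7, 0.8]
opening: 0.0351
gripper_force: 0.0
time: 25.4
tool_pos: [0.5, -0.0828, 0.2156]
ee_rot: [0.0, 0.769, 0.639, 0.0]
ft_force: [0.6, -0.9, -0.1]
opening: 0.0521
gripper_force: 0.0
time: 26.2
tool_pos: [0.4641, -0.2384, 0.2257]
ee_rot: [-0.0, 0.77, 0.638, 0.0]
ft_force: [0.0, 0.2, -0.2]
opening: 0.0518
gripper_force: 0.0
side 0.84 [500.7 -26.8 211.1 160.4  79.9]
side bottle1 [(0.74, [0.439, -0.221]), (0.64, [0.434, -0.309]), (0.63, [0.438, -0.266]), (0.5, [0.422, -0.348])]
side jar1 [(0.72, [0.491, -0.23]), (0.68, [0.486, -0.279]), (0.55, [0.514, -0.282]), (0.51, [0.478, -0.316]), (0.48, [0.464, -0.361]), (0.47, [0.519, -0.316])]
wrist 0.57 [488.7 -96.9  72.3 157.5  79.4]
wrist bottle1 [(0.96, [0.44, -0.229]), (0.93, [0.435, -0.307]), (0.57, [0.436, -0.267]), (0.57, [0.426, -0.349]), (0.46, [0.472, -0.353])]
wrist jar1 [(0.97, [0.513, -0.318]), (0.87, [0.47, -0.356]), (0.87, [0.519, -0.234]), (0.84, [0.519, -0.279]), (0.65, [0.476, -0.312]), (0.64, [0.478, -0.274]), (0.55, [0.482, -0.231])]
```

View pics/wrist7.png

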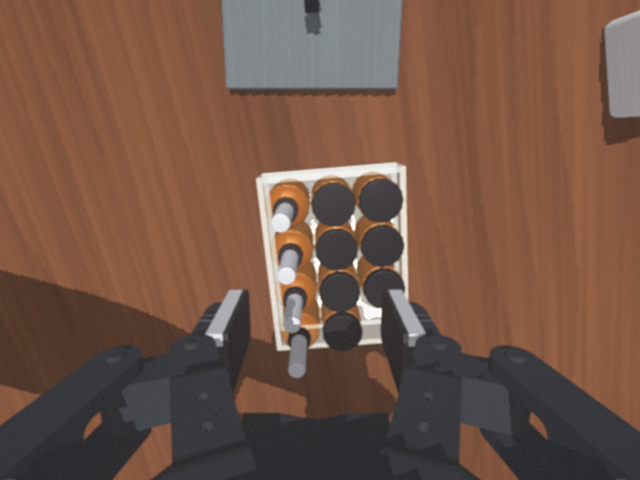

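The wrist picture shows the four spout tops at (281,222), (287,273), (293,325) and (297,369) on the left column of the crate. The jars fill the other columns except the lower-right place. The lid lies flat on the desk at the top.

```bash
python3 - <<'E'
from m import *
c=cam('wrist')
p=np.array([ray(c,q,.12)[:2] for q in((281,222),(287,273),(293,325),(297,369))]);print(p.round(4),np.diff(p,axis=0).round(4))
print(get_obs()['tool_pos'])
# cleaner frame targets
a=np.radians(-10.8);X=np.array([np.cos(a),np.sin(a)]);Y=np.array([-X[1],X[0]]);C=np.array([.5415,.265])
for u,v in((.03,.045),(.03,-.045),(-.03,.045),(-.03,-.045)):print(u,v,(C+u*X+v*Y).round(4))
E
```

```text
[[ 0.4423 -0.2275]
 [ 0.4386 -0.2664]
 [ 0.4345 -0.3092]
 [ 0.4298 -0.3481]] [[-0.0037 -0.0389]
 [-0.0042 -0.0428]
 [-0.0047 -0.0389]]
[ 0.46429661 -0.23873242  0.22550384]
0.03 0.045 [0.5794 0.3036]
0.03 -0.045 [0.5625 0.2152]
-0.03 0.045 [0.5205 0.3148]
-0.03 -0.045 [0.5036 0.2264]
```

```bash
python3 -m pendant '[[[-0.4,0.2,0],0,100],[[-0.33,0.17,-0.5],0,100],[[0,0,-0.9],0,100],[[0,0,-0.9],0,100],[[0,0,-0.8],0,100],[[0,0,-0.8],0,100],[[0,0,-0.6],0,100],[[0,0,-0.42],0,100]]'
python3 -m pendant '[[[0,0,0],0,160],[[0,0,0],0,190],[[0,0,0],0,205],[[0,0,0],0,210],[[0,0,0],0,213],[[0,0,0],0,214],[[0,0,0],0,214],[[0,0,0],0,214]]'
python3 -m pendant '[[[0,0,0],0,216],[[0,0,0],0,216],[[0,0,0],0,216],[[0,0,0],0,216],[[0,0,0],0,216],[[0,0,0],0,216],[[0,0,0],0,216],[[0,0,0],0,216]]'
```

```text
time: 27.4
tool_pos: [0.4416, -0.2275, 0.0764]
ee_rot: [-0.001, 0.77, 0.638, -0.0]
ft_force: [-0.9, -0.1, -0.4]
opening: 0.0519
gripper_force: 0.0
time: 28.2
tool_pos: [0.4426, -0.2285, 0.0788]
ee_rot: [0.001, 0.77, 0.638, 0.0]
ft_force: [-2.0, 0.7, 5.0]
opening: 0.0136
gripper_force: 4.4
time: 29.0
tool_pos: [0.4425, -0.2285, 0.0789]
ee_rot: [0.001, 0.77, 0.638, -0.0]
ft_force: [-2.6, 0.0, 6.1]
opening: 0.013
gripper_force: 13.6
```

```bash
python3 -m pendant '[[[0,0,0],0,217],[[0,0,0],0,217],[[0,0,0.1],0,217],[[0,0,0.2],0,217],[[0,0,0.3],0,217],[[0,0,0.3],0,217],[[0,0,0.3],0,217],[[0,0,0.3],0,217]]'
python3 -m pendant '[[[0,0,0.5],0,217],[[0,0,0.6],0,217],[[0,0,0.7],0,217],[[0,0,0.8],0,217],[[0,0,0.7],0,217],[[0,0,0.5],0,217],[[0,0,0.3],0,217],[[0,0,0],0,217]]'
python3 - <<'E'
from m import *
a=eyes.read_camera('wrist');b=eyes.read_camera('side')
cv2.imwrite('pics/b8.png',np.hstack([cv2.resize(a,(400,300)),cv2.resize(b[60:240,200:440],(400,300))]))
print(get_obs()['ft_force'])
E
```

```text
time: 29.8
tool_pos: [0.4423, -0.2282, 0.1239]
ee_rot: [0.0, 0.77, 0.638, 0.0]
ft_force: [-0.1, 0.4, -0.7]
opening: 0.0133
gripper_force: 18.2
time: 30.6
tool_pos: [0.4428, -0.2285, 0.2472]
ee_rot: [0.001, 0.77, 0.638, 0.0]
ft_force: [0.7, 0.6, -1.4]
opening: 0.013
gripper_force: 18.2
[ 0.41124618  0.11240176 -0.61646067]
```

View pics/b8.png

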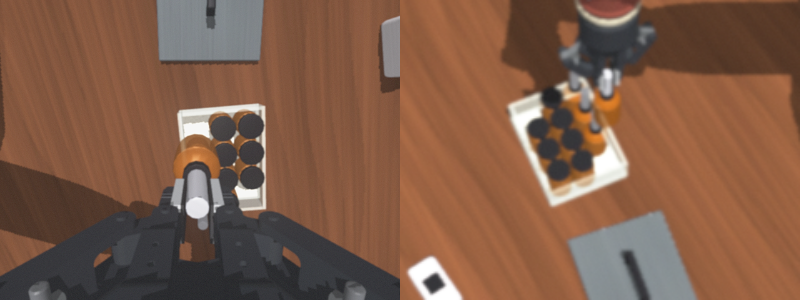

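The bottle hangs upright in the grip and the row is otherwise undisturbed. I carry it to the bath.

```bash
python3 -m pendant '[[[0.1,0.3,0],0,217],[[0.2,0.6,0],0,217],[[0.2,0.9,0],0,217],[[0.2,0.9,0],0,217],[[0.2,0.9,0],0,217],[[0.2,0.9,0],0,217],[[0.25,0.9,0],0,217],[[0.25,0.9,0],0,217]]'
python3 -m pendant '[[[0.25,1,0],0,217],[[0.25,1,0],0,217],[[0.25,1,0],0,217],[[0.25,1,0],0,217],[[0.25,1,0],0,217],[[0.25,1,0],0,217],[[0.25,1,0],0,217],[[0.25,1,0],0,217]]'
python3 -m pendant '[[[0.3,1,0],0,217],[[0.3,1,0],0,217],[[0.2,0.8,0],0,217],[[0.15,0.4,0],0,217],[[0,0.23,0],0,217],[[0,0,0],0,217],[[0,0,0],0,217],[[0,0,0],0,217]]'
python3 - <<'E'
from m import *
c=cam('wrist');a=eyes.read_camera('wrist');b=eyes.read_camera('side')
cv2.imwrite('pics/b9.png',np.hstack([cv2.resize(a,(400,300)),cv2.resize(b[240:420,320:560],(400,300))]))
E
```

```text
time: 31.5
tool_pos: [0.4897, -0.0372, 0.2448]
ee_rot: [-0.001, 0.77, 0.638, -0.0]
ft_force: [-0.4, -0.9, -0.5]
opening: 0.013
gripper_force: 18.2
time: 32.3
tool_pos: [0.5494, 0.2028, 0.2445]
ee_rot: [-0.001, 0.77, 0.638, -0.001]
ft_force: [-0.4, -0.0, -1.9]
opening: 0.0128
gripper_force: 18.2
time: 33.1
tool_pos: [0.5787, 0.3028, 0.2461]
ee_rot: [0.0, 0.77, 0.638, -0.0]
ft_force: [-0.2, -1.0, -0.1]
opening: 0.0132
gripper_force: 18.2
```

View pics/b9.png

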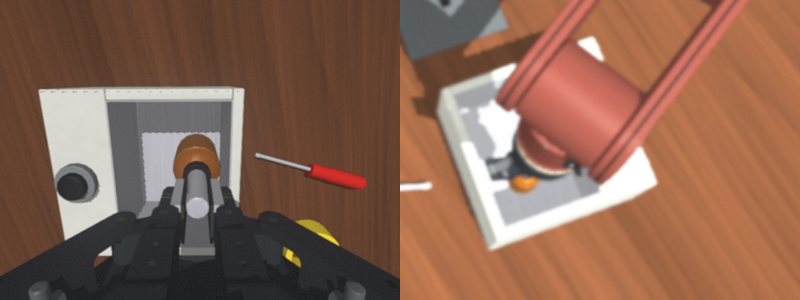

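Bottle over the bath interior at (195,165), well clear of the walls. I lower it.

```bash
python3 -m pendant '[[[0,0,-0.5],0,217],[[0,0,-0.8],0,217],[[0,0,-0.9],0,217],[[0,0,-0.9],0,217],[[0,0,-0.8],0,217],[[0,0,-0.6],0,217],[[0,0,-0.4],0,217],[[0,0,-0.15],0,217]]'
python3 -m pendant '[[[0,0,-0.05],0,217],[[0,0,-0.05],0,217],[[0,0,-0.05],0,217],[[0,0,-0.04],0,217],[[0,0,-0.04],0,217],[[0,0,0],0,217],[[0,0,0],0,217],[[0,0,0],0,217]]'
```

```text
time: 34.0
tool_pos: [0.5775, 0.3031, 0.0921]
ee_rot: [-0.0, 0.77, 0.638, -0.001]
ft_force: [0.2, 0.5, -0.9]
opening: 0.0132
gripper_force: 18.2
time: 34.8
tool_pos: [0.5787, 0.3038, 0.0876]
ee_rot: [0.0, 0.77, 0.638, 0.0]
ft_force: [1.0, 0.1, -0.9]
opening: 0.0131
gripper_force: 18.2
```

```bash
python3 -m pendant '[[[0,0,-0.02],0,217],[[0,0,-0.02],0,217],[[0,0,-0.02],0,217],[[0,0,-0.02],0,217],[[0,0,0],0,217],[[0,0,0],0,217],[[0,0,0],0,217],[[0,0,0],0,217]]'
```

```text
time: 35.6
tool_pos: [0.579, 0.304, 0.0858]
ee_rot: [0.0, 0.77, 0.638, 0.0]
ft_force: [-2.8, -0.0, 6.1]
opening: 0.0129
gripper_force: 18.8
```

Floor contact felt (6 N). I release, withdraw and return for bottle 2.

```bash
python3 -m pendant '[[[0,0,0],0,212],[[0,0,0],0,208],[[0,0,0],0,200],[[0,0,0],0,185],[[0,0,0],0,180],[[0,0,0.2],0,180],[[0,0,0.5],0,180],[[0,0,0.8],0,180]]'
python3 -m pendant '[[[0,0,1],0,150],[[0,0,1],0,130],[[0,0,0.9],0,130],[[-0.1,-0.3,0.4],0,130],[[-0.2,-0.7,0],0,130],[[-0.25,-1,0],0,130],[[-0.25,-1,0],0,130],[[-0.25,-1,0],0,130]]'
python3 -m pendant '[[[-0.25,-1,0],0,130],[[-0.25,-1,0],0,130],[[-0.25,-1,0],0,130],[[-0.25,-1,0],0,130],[[-0.25,-1,0],0,130],[[-0.25,-1,0],0,130],[[-0.25,-1,0],0,130],[[-0.25,-1,0],0,130]]'
python3 -m pendant '[[[-0.25,-1,0],0,130],[[-0.25,-1,0],0,130],[[-0.25,-1,0],0,130],[[-0.25,-1,0],0,130],[[-0.25,-0.7,0],0,130],[[-0.2,-0.3,0],0,130],[[0,0,0],0,130],[[0,0,0],0,130]]'
python3 - <<'E'
from m import *
c=cam('wrist');a=eyes.read_camera('wrist');b=eyes.read_camera('side')
cv2.imwrite('pics/b10.png',np.hstack([cv2.resize(a,(400,300)),cv2.resize(b[240:420,320:560],(400,300))]))
print([(round(d['p'],2),ray(c,d['position'],.005)[:2].round(4).tolist()) for d in eyes.place_of('wrist','bottle1')if d['p']>.3],get_obs()['tool_pos'])
c=cam('side');print([(round(d['p'],2),ray(c,d['position'],.012)[:2].round(4).tolist()) for d in eyes.place_of('side','bottle1')if d['p']>.3])
E
```

```text
time: 36.4
tool_pos: [0.5777, 0.3034, 0.1299]
ee_rot: [-0.0, 0.77, 0.638, -0.001]
ft_force: [0.5, -1.1, 0.3]
opening: 0.0253
gripper_force: 0.0
time: 37.2
tool_pos: [0.5463, 0.1822, 0.229]
ee_rot: [0.0, 0.77, 0.638, -0.0]
ft_force: [0.2, -0.7, 0.2]
opening: 0.0416
gripper_force: 0.0
time: 38.0
tool_pos: [0.4861, -0.0576, 0.2291]
ee_rot: [0.0, 0.77, 0.638, -0.0]
ft_force: [-0.8, 0.1, -0.3]
opening: 0.042
gripper_force: 0.0
time: 38.8
tool_pos: [0.4436, -0.2056, 0.2291]
ee_rot: [-0.0, 0.77, 0.638, 0.0]
ft_force: [0.1, -0.1, 0.3]
opening: 0.0419
gripper_force: 0.0
[(0.93, [0.4342, -0.3075]), (0.56, [0.4292, -0.348])] [ 0.44399331 -0.20522991  0.22912619]
[(0.62, [0.4318, -0.3014]), (0.61, [0.5821, 0.3037]), (0.51, [0.4292, -0.3473])]
```

View pics/b10.png

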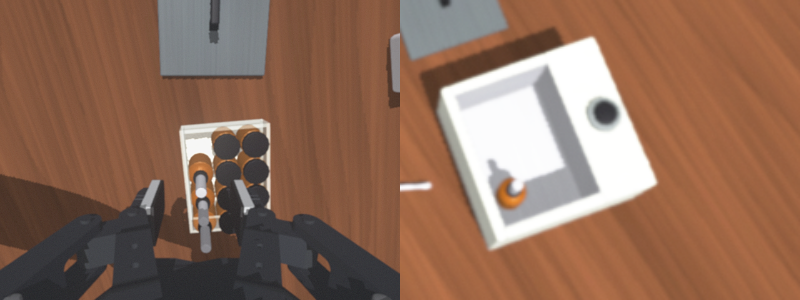

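Bottle 1 stands upright in the bath, at (512,190) in the right half. In the left half, bottle 2's spout top is at about (201,192).

```bash
python3 - <<'E'
from m import *
c=cam('wrist')
for q in((201,192),(203,217),(205,247)):
    p=ray(c,(q[0]*1.6,q[1]*1.6),.12);print(p[:2].round(4),((p-get_obs()['tool_pos'])/.03).round(2))
E
```

```text
[ 0.4385 -0.2668] [-0.18 -2.05 -3.64]
[ 0.4348 -0.3016] [-0.31 -3.21 -3.64]
[ 0.4294 -0.3463] [-0.49 -4.7  -3.64]
```

```bash
python3 -m pendant '[[[-0.1,-0.75,0],0,130],[[-0.08,-0.8,0],0,130],[[0,-0.5,-0.4],0,130],[[0,0,-0.9],0,130],[[0,0,-1],0,130],[[0,0,-1],0,130],[[0,0,-1],0,130],[[0,0,-0.7],0,130]]'
python3 -m pendant '[[[0,0,0],0,170],[[0,0,0],0,190],[[0,0,0],0,205],[[0,0,0],0,210],[[0,0,0],0,213],[[0,0,0],0,215],[[0,0,0],0,217],[[0,0,0],0,217]]'
python3 -m pendant '[[[0,0,0],0,217],[[0,0,0],0,217],[[0,0,0.1],0,217],[[0,0,0.2],0,217],[[0,0,0.3],0,217],[[0,0,0.3],0,217],[[0,0,0.3],0,217],[[0,0,0.3],0,217]]'
```

```text
time: 39.8
tool_pos: [0.4372, -0.2661, 0.0758]
ee_rot: [-0.002, 0.77, 0.638, -0.0]
ft_force: [-0.4, -0.3, -0.6]
opening: 0.042
gripper_force: 0.0
time: 40.6
tool_pos: [0.4388, -0.2684, 0.0805]
ee_rot: [0.001, 0.77, 0.638, -0.0]
ft_force: [-1.5, 0.9, 6.6]
opening: 0.0135
gripper_force: 18.3
time: 41.4
tool_pos: [0.4385, -0.2678, 0.1252]
ee_rot: [0.0, 0.77, 0.638, 0.0]
ft_force: [0.5, -0.4, -0.9]
opening: 0.0134
gripper_force: 17.5
```

```bash
python3 -m pendant '[[[0,0,0.5],0,217],[[0,0,0.7],0,217],[[0,0,0.8],0,217],[[0,0,0.8],0,217],[[0,0.1,0.7],0,217],[[0.1,0.3,0.4],0,217],[[0.2,0.6,0.1],0,217],[[0.25,0.9,0],0,217]]'
python3 -m pendant '[[[0.25,1,0],0,217],[[0.25,1,0],0,217],[[0.25,1,0],0,217],[[0.25,1,0],0,217],[[0.25,1,0],0,217],[[0.25,1,0],0,217],[[0.25,1,0],0,217],[[0.25,1,0],0,217]]'
python3 -m pendant '[[[0.25,1,0],0,217],[[0.3,1,0],0,217],[[0.3,1,0],0,217],[[0.3,1,0],0,217],[[0.25,0.9,0],0,217],[[0.18,0.7,0],0,217],[[0,0.4,0],0,217],[[0,0.2,0],0,217]]'
python3 -m pendant '[[[0,0,0],0,217],[[0,0,0],0,217],[[0,0,0],0,217],[[0,0,0],0,217],[[0,0,0],0,217],[[0,0,0],0,217],[[0,0,0],0,217],[[0,0,0],0,217]]'
```

```text
time: 42.2
tool_pos: [0.4553, -0.2107, 0.2454]
ee_rot: [0.001, 0.771, 0.637, 0.0]
ft_force: [0.5, 0.3, -0.8]
opening: 0.0133
gripper_force: 17.5
time: 43.0
tool_pos: [0.5146, 0.0312, 0.2442]
ee_rot: [-0.0, 0.77, 0.638, -0.0]
ft_force: [0.6, 0.0, -1.2]
opening: 0.0136
gripper_force: 17.5
time: 43.8
tool_pos: [0.5615, 0.2165, 0.2439]
ee_rot: [-0.0, 0.77, 0.639, -0.0]
ft_force: [-0.4, 0.1, -1.4]
opening: 0.0131
gripper_force: 17.5
time: 44.6
tool_pos: [0.5622, 0.2152, 0.2441]
ee_rot: [-0.0, 0.77, 0.638, -0.0]
ft_force: [-0.6, -1.1, -0.5]
opening: 0.0131
gripper_force: 17.5
```

```bash
python3 -m pendant '[[[0,0,-0.5],0,217],[[0,0,-0.9],0,217],[[0,0,-0.9],0,217],[[0,0,-0.9],0,217],[[0,0,-0.8],0,217],[[0,0,-0.6],0,217],[[0,0,-0.4],0,217],[[0,0,-0.14],0,217]]'
python3 -m pendant '[[[0,0,0],0,217],[[0,0,-0.02],0,217],[[0,0,-0.02],0,217],[[0,0,-0.02],0,217],[[0,0,0],0,217],[[0,0,0],0,217],[[0,0,0],0,217],[[0,0,0],0,217]]'
```

```text
time: 45.4
tool_pos: [0.5608, 0.215, 0.0875]
ee_rot: [-0.001, 0.77, 0.638, -0.001]
ft_force: [0.3, -0.6, -0.2]
opening: 0.0131
gripper_force: 17.5
time: 46.2
tool_pos: [0.5622, 0.2153, 0.0881]
ee_rot: [0.0, 0.77, 0.638, 0.0]
ft_force: [-0.1, 0.5, -1.0]
opening: 0.0128
gripper_force: 17.5
```

```bash
python3 -m pendant '[[[0,0,-0.02],0,217],[[0,0,-0.02],0,217],[[0,0,-0.02],0,217],[[0,0,0],0,217],[[0,0,0],0,217],[[0,0,0],0,217],[[0,0,0],0,217],[[0,0,0],0,217]]'
```

```text
time: 47.0
tool_pos: [0.5628, 0.2156, 0.0874]
ee_rot: [0.0, 0.77, 0.638, 0.001]
ft_force: [-2.1, -0.1, 5.2]
opening: 0.0129
gripper_force: 18.2
```

```bash
python3 -m pendant '[[[0,0,0],0,212],[[0,0,0],0,208],[[0,0,0],0,200],[[0,0,0],0,185],[[0,0,0],0,180],[[0,0,0.2],0,180],[[0,0,0.5],0,180],[[0,0,0.8],0,180]]'
python3 -m pendant '[[[0,0,1],0,150],[[0,0,1],0,130],[[0,0,0.9],0,130],[[-0.1,-0.3,0.4],0,130],[[-0.2,-0.7,0],0,130],[[-0.25,-1,0],0,130],[[-0.25,-1,0],0,130],[[-0.25,-1,0],0,130]]'
python3 -m pendant '[[[-0.27,-1,0],0,130],[[-0.27,-1,0],0,130],[[-0.27,-1,0],0,130],[[-0.27,-1,0],0,130],[[-0.27,-1,0],0,130],[[-0.27,-1,0],0,130],[[-0.27,-1,0],0,130],[[-0.27,-1,0],0,130]]'
python3 -m pendant '[[[-0.27,-1,0],0,130],[[-0.27,-1,0],0,130],[[-0.27,-1,0],0,130],[[0,-0.2,0],0,130],[[0,0,0],0,130],[[0,0,0],0,130],[[0,0,0],0,130],[[0,0,0],0,130]]'
python3 - <<'E'
from m import *
c=cam('wrist');a=eyes.read_camera('wrist');b=eyes.read_camera('side')
cv2.imwrite('pics/b11.png',np.hstack([a[180:480,200:600],cv2.resize(b[240:420,320:560],(400,300))]))
print([(round(d['p'],2),ray(c,d['position'],.005)[:2].round(4).tolist()) for d in eyes.place_of('wrist','bottle1')if d['p']>.3],get_obs()['tool_pos'])
P=c
c=cam('side');print([(round(d['p'],2),ray(c,d['position'],.012)[:2].round(4).tolist()) for d in eyes.place_of('side','bottle1')if d['p']>.3])
E
```

```text
time: 47.8
tool_pos: [0.5612, 0.215, 0.1312]
ee_rot: [-0.001, 0.77, 0.638, -0.001]
ft_force: [1.5, 0.2, 0.5]
opening: 0.0252
gripper_force: 0.0
time: 48.6
tool_pos: [0.5298, 0.0938, 0.2303]
ee_rot: [0.0, 0.77, 0.638, -0.0]
ft_force: [-0.5, -0.8, -0.2]
opening: 0.0417
gripper_force: 0.0
time: 49.4
tool_pos: [0.4647, -0.1461, 0.2303]
ee_rot: [-0.0, 0.77, 0.638, -0.0]
ft_force: [-0.3, 0.0, -0.5]
opening: 0.0416
gripper_force: 0.0
time: 50.2
tool_pos: [0.4419, -0.2397, 0.2303]
ee_rot: [-0.0, 0.77, 0.639, 0.0]
ft_force: [0.9, 0.0, -0.7]
opening: 0.042
gripper_force: 0.0
[(0.91, [0.4278, -0.3459]), (0.74, [0.4346, -0.3066])] [ 0.44182808 -0.24010814  0.23036186]
[(0.67, [0.554, 0.2117]), (0.53, [0.4326, -0.3082]), (0.52, [0.5811, 0.3048]), (0.49, [0.4144, -0.3495])]
```

View pics/b11.png

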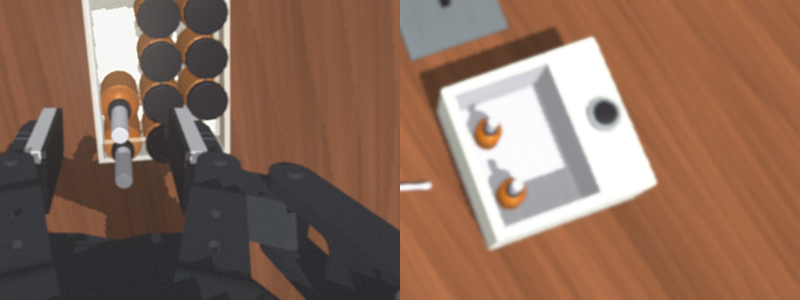

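Two bottles now stand in the bath, at (488,130) and (512,190) in the right half. Bottle 3's spout top is at (119,133) in the left half, which agrees with the network's position.

```bash
python3 -m pendant '[[[-0.12,-0.8,0],0,130],[[-0.12,-0.8,0],0,130],[[0,-0.62,-0.4],0,130],[[0,0,-0.9],0,130],[[0,0,-1],0,130],[[0,0,-1],0,130],[[0,0,-1],0,130],[[0,0,-0.7],0,130]]'
python3 -m pendant '[[[0,0,-0.05],0,170],[[0,0,0],0,190],[[0,0,0],0,205],[[0,0,0],0,210],[[0,0,0],0,213],[[0,0,0],0,215],[[0,0,0],0,217],[[0,0,0],0,217]]'
python3 -m pendant '[[[0,0,0],0,217],[[0,0,0],0,217],[[0,0,0.1],0,217],[[0,0,0.2],0,217],[[0,0,0.3],0,217],[[0,0,0.3],0,217],[[0,0,0.3],0,217],[[0,0,0.3],0,217]]'
```

```text
time: 51.2
tool_pos: [0.4336, -0.3063, 0.078]
ee_rot: [-0.001, 0.77, 0.638, -0.0]
ft_force: [-0.8, -0.5, -0.2]
opening: 0.0419
gripper_force: 0.0
time: 52.0
tool_pos: [0.4349, -0.3081, 0.0803]
ee_rot: [0.001, 0.77, 0.638, -0.0]
ft_force: [-1.5, 0.9, 7.0]
opening: 0.0129
gripper_force: 18.3
time: 52.8
tool_pos: [0.4345, -0.3074, 0.1248]
ee_rot: [0.0, 0.77, 0.638, 0.0]
ft_force: [-0.3, -0.8, -0.8]
opening: 0.0134
gripper_force: 17.6
```

```bash
python3 -m pendant '[[[0,0,0.5],0,217],[[0,0,0.7],0,217],[[0,0,0.8],0,217],[[0,0,0.8],0,217],[[0,0.1,0.7],0,217],[[0,0.3,0.4],0,217],[[0,0.6,0.1],0,217],[[0,0.9,0],0,217]]'
python3 -m pendant '[[[0.15,1,0],0,217],[[0.15,1,0],0,217],[[0.15,1,0],0,217],[[0.15,1,0],0,217],[[0.15,1,0],0,217],[[0.15,1,0],0,217],[[0.15,1,0],0,217],[[0.15,1,0],0,217]]'
python3 -m pendant '[[[0.15,1,0],0,217],[[0.15,1,0],0,217],[[0.15,1,0],0,217],[[0.15,1,0],0,217],[[0.15,1,0],0,217],[[0.15,1,0],0,217],[[0.15,1,0],0,217],[[0.15,1,0],0,217]]'
python3 -m pendant '[[[0.2,1,0],0,217],[[0.15,0.9,0],0,217],[[0.12,0.5,0],0,217],[[0,0.3,0],0,217],[[0,0.14,0],0,217],[[0,0,0],0,217],[[0,0,0],0,217],[[0,0,0],0,217]]'
```

```text
time: 53.6
tool_pos: [0.4343, -0.2494, 0.244]
ee_rot: [0.0, 0.77, 0.638, 0.0]
ft_force: [0.9, 0.2, -1.4]
opening: 0.0131
gripper_force: 17.6
time: 54.4
tool_pos: [0.4691, -0.0078, 0.2427]
ee_rot: [-0.001, 0.77, 0.638, -0.001]
ft_force: [2.0, 0.2, -0.6]
opening: 0.0133
gripper_force: 17.6
time: 55.2
tool_pos: [0.5045, 0.2317, 0.2426]
ee_rot: [-0.001, 0.77, 0.638, -0.001]
ft_force: [0.3, 0.1, -0.7]
opening: 0.0127
gripper_force: 17.6
time: 56.0
tool_pos: [0.5206, 0.314, 0.2439]
ee_rot: [0.0, 0.77, 0.638, -0.0]
ft_force: [-0.3, -0.2, -0.1]
opening: 0.0134
gripper_force: 17.6
```

```bash
python3 -m pendant '[[[0,0,-0.5],0,217],[[0,0,-0.9],0,217],[[0,0,-0.9],0,217],[[0,0,-0.9],0,217],[[0,0,-0.8],0,217],[[0,0,-0.6],0,217],[[0,0,-0.4],0,217],[[0,0,-0.14],0,217]]'
python3 -m pendant '[[[0,0,0],0,217],[[0,0,-0.02],0,217],[[0,0,-0.02],0,217],[[0,0,-0.02],0,217],[[0,0,-0.02],0,217],[[0,0,-0.02],0,217],[[0,0,0],0,217],[[0,0,0],0,217]]'
```

```text
time: 56.8
tool_pos: [0.5193, 0.314, 0.0873]
ee_rot: [-0.0, 0.77, 0.638, -0.002]
ft_force: [0.5, 1.1, 2.5]
opening: 0.0126
gripper_force: 18.0
time: 57.6
tool_pos: [0.5208, 0.3152, 0.0872]
ee_rot: [0.0, 0.77, 0.638, 0.0]
ft_force: [-1.7, -0.0, 3.3]
opening: 0.0135
gripper_force: 18.0
```

```bash
python3 -m pendant '[[[0,0,0],0,212],[[0,0,0],0,208],[[0,0,0],0,200],[[0,0,0],0,185],[[0,0,0],0,180],[[0,0,0.2],0,180],[[0,0,0.5],0,180],[[0,0,0.8],0,180]]'
python3 -m pendant '[[[0,0,1],0,150],[[0,0,1],0,130],[[0,0,0.9],0,130],[[-0.1,-0.3,0.4],0,130],[[-0.13,-0.7,0],0,130],[[-0.13,-1,0],0,130],[[-0.13,-1,0],0,130],[[-0.13,-1,0],0,130]]'
python3 -m pendant '[[[-0.13,-1,0],0,130],[[-0.13,-1,0],0,130],[[-0.13,-1,0],0,130],[[-0.13,-1,0],0,130],[[-0.13,-1,0],0,130],[[-0.13,-1,0],0,130],[[-0.13,-1,0],0,130],[[-0.13,-1,0],0,130]]'
python3 -m pendant '[[[-0.13,-1,0],0,130],[[-0.13,-1,0],0,130],[[-0.13,-1,0],0,130],[[-0.13,-1,0],0,130],[[-0.13,-1,0],0,130],[[-0.13,-1,0],0,130],[[-0.13,-0.8,0],0,130],[[-0.13,0,0],0,130]]'
python3 - <<'E'
from m import *
c=cam('wrist');a=eyes.read_camera('wrist');b=eyes.read_camera('side')
cv2.imwrite('pics/b12.png',np.hstack([a[180:480,200:600],cv2.resize(b[240:420,320:560],(400,300))]))
print([(round(d['p'],2),ray(c,d['position'],.005)[:2].round(4).tolist()) for d in eyes.place_of('wrist','bottle1')if d['p']>.3],get_obs()['tool_pos'])
print(proj(c,[.4285,-.347,.12]))
c=cam('side');print([(round(d['p'],2),ray(c,d['position'],.012)[:2].round(4).tolist()) for d in eyes.place_of('side','bottle1')if d['p']>.3])
E
```

```text
time: 58.4
tool_pos: [0.5196, 0.3145, 0.1315]
ee_rot: [-0.0, 0.77, 0.638, -0.001]
ft_force: [0.6, -0.5, 0.7]
opening: 0.0251
gripper_force: 0.0
time: 59.2
tool_pos: [0.5011, 0.1933, 0.2305]
ee_rot: [0.0, 0.77, 0.638, -0.0]
ft_force: [0.9, 0.1, -0.4]
opening: 0.0416
gripper_force: 0.0
time: 60.0
tool_pos: [0.4697, -0.0465, 0.2306]
ee_rot: [-0.0, 0.77, 0.638, -0.0]
ft_force: [0.8, 0.2, 0.5]
opening: 0.0419
gripper_force: 0.0
time: 60.8
tool_pos: [0.4383, -0.2516, 0.2304]
ee_rot: [0.0, 0.771, 0.637, -0.0]
ft_force: [-0.2, 0.3, -0.6]
opening: 0.0417
gripper_force: 0.0
[(0.88, [0.4277, -0.3492])] [ 0.43891045 -0.24860628  0.23044665]
[324.65501845 345.25092832]
[(0.84, [0.566, 0.2191]), (0.75, [0.52, 0.3072]), (0.75, [0.4231, -0.347]), (0.5, [0.5781, 0.3065])]
```

View pics/b12.png

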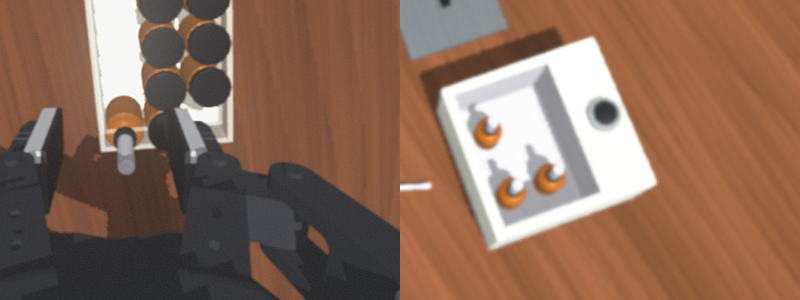

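Three bottles stand in the bath. Bottle 4's spout top is at (126,165), matching the predicted point (0.4285,-0.347).

```bash
python3 -m pendant '[[[-0.12,-0.8,0],0,130],[[-0.12,-0.9,0],0,130],[[-0.1,-0.9,-0.3],0,130],[[0,-0.68,-0.8],0,130],[[0,0,-1],0,130],[[0,0,-1],0,130],[[0,0,-1],0,130],[[0,0,-0.9],0,130]]'
python3 -m pendant '[[[0,0,-0.05],0,170],[[0,0,0],0,190],[[0,0,0],0,205],[[0,0,0],0,210],[[0,0,0],0,213],[[0,0,0],0,215],[[0,0,0],0,217],[[0,0,0],0,217]]'
python3 -m pendant '[[[0,0,0],0,217],[[0,0,0],0,217],[[0,0,0.1],0,217],[[0,0,0.2],0,217],[[0,0,0.3],0,217],[[0,0,0.3],0,217],[[0,0,0.3],0,217],[[0,0,0.3],0,217]]'
```

```text
time: 61.8
tool_pos: [0.4295, -0.3461, 0.0792]
ee_rot: [-0.0, 0.77, 0.639, 0.0]
ft_force: [0.6, -0.4, 0.6]
opening: 0.0417
gripper_force: 0.0
time: 62.6
tool_pos: [0.4299, -0.3484, 0.0808]
ee_rot: [0.001, 0.77, 0.638, -0.0]
ft_force: [-2.8, 1.0, 7.1]
opening: 0.0134
gripper_force: 17.9
time: 63.4
tool_pos: [0.4295, -0.3476, 0.1252]
ee_rot: [0.0, 0.77, 0.638, 0.0]
ft_force: [-0.8, -0.2, 0.0]
opening: 0.013
gripper_force: 17.3
```

```bash
python3 -m pendant '[[[0,0,0.5],0,217],[[0,0,0.7],0,217],[[0,0,0.8],0,217],[[0,0,0.8],0,217],[[0,0.1,0.7],0,217],[[0,0.3,0.4],0,217],[[0,0.6,0.1],0,217],[[0,0.9,0],0,217]]'
python3 -m pendant '[[[0.13,1,0],0,217],[[0.13,1,0],0,217],[[0.13,1,0],0,217],[[0.13,1,0],0,217],[[0.13,1,0],0,217],[[0.13,1,0],0,217],[[0.13,1,0],0,217],[[0.13,1,0],0,217]]'
python3 -m pendant '[[[0.13,1,0],0,217],[[0.13,1,0],0,217],[[0.13,1,0],0,217],[[0.13,1,0],0,217],[[0.13,1,0],0,217],[[0.13,1,0],0,217],[[0.13,1,0],0,217],[[0.13,1,0],0,217]]'
python3 -m pendant '[[[0.2,0.7,0],0,217],[[0.2,0.35,0],0,217],[[0,0.18,0],0,217],[[0,0,0],0,217],[[0,0,0],0,217],[[0,0,0],0,217],[[0,0,0],0,217],[[0,0,0],0,217]]'
```

```text
time: 64.2
tool_pos: [0.4291, -0.2896, 0.2442]
ee_rot: [0.0, 0.77, 0.638, 0.0]
ft_force: [0.3, 1.2, -0.3]
opening: 0.0135
gripper_force: 17.3
time: 65.0
tool_pos: [0.4592, -0.0479, 0.2429]
ee_rot: [-0.001, 0.77, 0.638, -0.0]
ft_force: [0.0, -1.0, -0.9]
opening: 0.0129
gripper_force: 17.3
time: 65.8
tool_pos: [0.4898, 0.1915, 0.2429]
ee_rot: [-0.001, 0.77, 0.638, -0.001]
ft_force: [0.4, -0.1, -1.4]
opening: 0.0128
gripper_force: 17.3
time: 66.6
tool_pos: [0.5038, 0.2259, 0.2443]
ee_rot: [0.0, 0.77, 0.638, 0.0]
ft_force: [-0.1, -0.2, -0.5]
opening: 0.0133
gripper_force: 17.3
```

```bash
python3 -m pendant '[[[0,0,-0.5],0,217],[[0,0,-0.9],0,217],[[0,0,-0.9],0,217],[[0,0,-0.9],0,217],[[0,0,-0.8],0,217],[[0,0,-0.6],0,217],[[0,0,-0.4],0,217],[[0,0,-0.14],0,217]]'
python3 -m pendant '[[[0,0,0],0,217],[[0,0,-0.02],0,217],[[0,0,-0.02],0,217],[[0,0,-0.02],0,217],[[0,0,0],0,217],[[0,0,0],0,217],[[0,0,0],0,217],[[0,0,0],0,217]]'
```

```text
time: 67.4
tool_pos: [0.5023, 0.2259, 0.0877]
ee_rot: [-0.001, 0.77, 0.638, -0.001]
ft_force: [-1.8, 0.3, 7.1]
opening: 0.0133
gripper_force: 18.3
time: 68.2
tool_pos: [0.5037, 0.2264, 0.0881]
ee_rot: [0.0, 0.77, 0.638, 0.0]
ft_force: [-0.7, 0.7, -0.6]
opening: 0.0131
gripper_force: 17.3
```

```bash
python3 -m pendant '[[[0,0,-0.02],0,217],[[0,0,-0.02],0,217],[[0,0,0],0,217],[[0,0,0],0,217],[[0,0,0],0,217],[[0,0,0],0,217],[[0,0,0],0,217],[[0,0,0],0,217]]'
```

```text
time: 69.0
tool_pos: [0.5042, 0.2267, 0.0877]
ee_rot: [0.0, 0.77, 0.638, 0.001]
ft_force: [-1.6, 0.9, 5.8]
opening: 0.0132
gripper_force: 17.9
```

```bash
python3 -m pendant '[[[0,0,0],0,212],[[0,0,0],0,208],[[0,0,0],0,200],[[0,0,0],0,185],[[0,0,0],0,180],[[0,0,0.2],0,180],[[0,0,0.5],0,180],[[0,0,0.8],0,180]]'
python3 -m pendant '[[[0,0,1],0,150],[[0,0,1],0,130],[[0,0,0.9],0,130],[[0,-0.4,0.4],0,130],[[0,-0.8,0],0,130],[[0,-1,0],0,130],[[0,-1,0],0,130],[[0,-1,0],0,130]]'
python3 -m pendant '[[[0,-1,0],0,130],[[0,-1,0],0,130],[[0,-1,0],0,130],[[0,-0.8,0],0,130],[[0,-0.4,0],0,130],[[0,0,0],0,130],[[0,0,0],0,130],[[0,0,0],0,130]]'
python3 - <<'E'
from m import *
ims=[]
for n in('wrist','side','scene'):
    c=cam(n);a=eyes.read_camera(n);ims.append(a)
    for d in eyes.regions_of(n,'lid')[:1]:print(n,d['p'],rect(c,d['mask'],.012))
    print([(round(d['p'],2),ray(c,d['position'],.0)[:2].round(4).tolist()) for d in eyes.place_of(n,'lid')if d['p']>.3])
    if n=='side':print('b',[(round(d['p'],2),ray(c,d['position'],.012)[:2].round(4).tolist()) for d in eyes.place_of('side','bottle1')if d['p']>.3])
print(get_obs()['tool_pos'])
cv2.imwrite('pics/b13.png',np.hstack([cv2.resize(ims[0],(400,300)),cv2.resize(ims[1][240:420,320:560],(400,300))]))
E
```

```text
time: 69.8
tool_pos: [0.5027, 0.2261, 0.1319]
ee_rot: [-0.001, 0.77, 0.638, -0.001]
ft_force: [0.1, -0.2, 0.7]
opening: 0.025
gripper_force: 0.0
time: 70.6
tool_pos: [0.5032, 0.0986, 0.2309]
ee_rot: [0.0, 0.77, 0.638, -0.0]
ft_force: [0.8, -0.4, -0.8]
opening: 0.0417
gripper_force: 0.0
time: 71.4
tool_pos: [0.5036, -0.0247, 0.2309]
ee_rot: [-0.0, 0.77, 0.638, 0.0]
ft_force: [-0.1, -0.1, 0.1]
opening: 0.0417
gripper_force: 0.0
wrist 0.78 [502.  -29.3 208.  158.4  79.4]
[(0.55, [0.5035, -0.0277])]
side 0.92 [501.4 -26.7 212.3 165.5  77.9]
[(0.95, [0.4968, -0.0204])]
b [(0.75, [0.4885, 0.2237]), (0.63, [0.5686, 0.3012]), (0.59, [0.5214, 0.3112]), (0.57, [0.5599, 0.2123])]
scene 0.79 [498.9 -32.1 209.9 159.   79.1]
[(0.72, [0.5044, -0.0302])]
[ 0.50370023 -0.02548331  0.23087892]
```

View pics/b13.png

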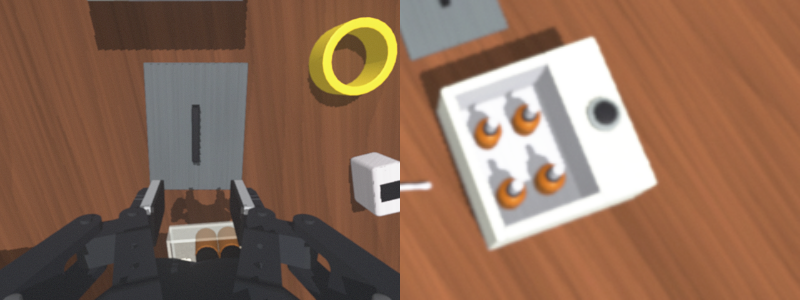

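All four bottles stand upright in the bath. The lid is unmoved, centred at about (0.501,-0.029) and square. I grasp it again in the same place.

```bash
python3 -m pendant '[[[-0.12,-0.12,-0.5],0,130],[[0,0,-1],0,130],[[0,0,-1],0,130],[[0,0,-1],0,130],[[0,0,-1],0,130],[[0,0,-1],0,130],[[0,0,-1],0,130],[[0,0,-0.6],0,130]]'
python3 -m pendant '[[[0,0,-0.25],0,130],[[0,0,-0.13],0,160],[[0,0,0],0,190],[[0,0,0],0,210],[[0,0,0],0,220],[[0,0,0],0,230],[[0,0,0],0,250],[[0,0,0],0,250]]'
```

```text
time: 72.7
tool_pos: [0.4973, -0.029, 0.0143]
ee_rot: [-0.002, 0.77, 0.638, -0.001]
ft_force: [-0.5, 0.0, -0.2]
opening: 0.0417
gripper_force: 0.0
time: 73.5
tool_pos: [0.5009, -0.0294, 0.0077]
ee_rot: [0.001, 0.77, 0.638, 0.0]
ft_force: [-3.0, -0.5, 6.0]
opening: 0.0104
gripper_force: 59.5
```

```bash
python3 -m pendant '[[[0,0,0],0,250],[[0,0,0],0,250],[[0,0,0],0,250],[[0,0,0.2],0,250],[[0,0,0.4],0,250],[[0,0,0.7],0,250],[[0,0,1],0,250],[[0,0,1],0,250]]'
python3 -m pendant '[[[0,0,1],0,250],[[0,0,1],0,250],[[0,0,0.8],0,250],[[0,0,0.4],0,250],[[0,0,0.1],0,250],[[0,0,0],0,250],[[0,0,0],0,250],[[0,0,0],0,250]]'
```

```text
time: 74.3
tool_pos: [0.4994, -0.029, 0.1066]
ee_rot: [-0.0, 0.77, 0.638, -0.0]
ft_force: [0.7, -0.2, -2.9]
opening: 0.0106
gripper_force: 58.8
time: 75.1
tool_pos: [0.4991, -0.029, 0.2028]
ee_rot: [-0.001, 0.77, 0.638, -0.001]
ft_force: [-0.2, 0.7, -4.6]
opening: 0.0107
gripper_force: 58.8
```

```bash
python3 -m pendant '[[[0.1,0.4,0],0,250],[[0.1,0.6,0],0,250],[[0.1,0.7,0],0,250],[[0.1,0.7,0],0,250],[[0.1,0.7,0],0,250],[[0.1,0.7,0],0,250],[[0.1,0.7,0],0,250],[[0.1,0.7,0],0,250]]'
python3 -m pendant '[[[0.1,0.7,0],0,250],[[0.1,0.7,0],0,250],[[0.1,0.7,0],0,250],[[0.1,0.7,0],0,250],[[0.1,0.7,0],0,250],[[0.1,0.6,0],0,250],[[0.03,0.4,0],0,250],[[0,0.1,0],0,250]]'
python3 -m pendant '[[[0,0,0],0,250],[[0,0,0],0,250],[[0,0,0],0,250],[[0,0,0],0,250],[[0,0,-0.2],0,250],[[0,0,-0.4],0,250],[[0,0,-0.4],0,250],[[0,0,-0.2],0,250]]'
python3 - <<'E'
from m import *
for i in range(2):print(get_obs()['tool_pos']);c=cam('wrist');a=eyes.read_camera('wrist')
for d in eyes.regions_of('wrist','lid')[:1]:print(d['p'],rect(c,d['mask'],get_obs()['tool_pos'][2]-.143+.148))
E
```

```text
time: 75.9
tool_pos: [0.5238, 0.1286, 0.2038]
ee_rot: [-0.0, 0.77, 0.638, -0.0]
ft_force: [1.0, 0.5, -3.5]
opening: 0.0107
gripper_force: 58.8
time: 76.7
tool_pos: [0.5427, 0.2662, 0.204]
ee_rot: [-0.0, 0.77, 0.639, -0.0]
ft_force: [-0.4, 0.4, -3.1]
opening: 0.0109
gripper_force: 58.8
time: 77.5
tool_pos: [0.5417, 0.2643, 0.1658]
ee_rot: [-0.001, 0.77, 0.638, -0.002]
ft_force: [-1.1, 0.9, -3.3]
opening: 0.0107
gripper_force: 58.7
[0.54168715 0.26430225 0.16578291]
[0.54137762 0.26421352 0.16512374]
0.96 [545.8 282.9 167.6 154.3  79.5]
```

```bash
python3 -m pendant '[[[0.02,0.02,-0.2],0,250],[[0,0,-0.2],0,250],[[0,0,-0.15],0,250],[[0,0,-0.1],0,250],[[0,0,-0.08],0,250],[[0,0,0],0,250],[[0,0,0],0,250],[[0,0,0],0,250]]'
```

```text
time: 78.45
tool_pos: [0.5438, 0.2655, 0.1469]
ee_rot: [0.0, 0.77, 0.638, 0.0]
ft_force: [-0.2, -0.4, -3.4]
opening: 0.011
gripper_force: 58.8
```

```bash
python3 -m pendant '[[[-0.05,-0.02,-0.03],0,250],[[0,0,-0.03],0,250],[[0,0,-0.03],0,250],[[0,0,-0.03],0,250],[[0,0,0],0,250],[[0,0,0],0,250],[[0,0,0],0,250],[[0,0,0],0,250]]'
```

```text
time: 79.25
tool_pos: [0.5421, 0.2648, 0.1438]
ee_rot: [0.0, 0.77, 0.638, 0.0]
ft_force: [-5.2, -1.3, 5.0]
opening: 0.0107
gripper_force: 59.9
```

```bash
python3 -m pendant '[[[0,0,-0.02],0,250],[[0,0,0],0,228],[[0,0,0],0,215],[[0,0,0],0,200],[[0,0,0],0,170],[[0,0,0],0,150],[[0,0,0],0,150],[[0,0,0],0,150]]'
python3 -m pendant '[[[0,0,0.3],0,150],[[0,0,0.6],0,150],[[0,0,1],0,150],[[0,0,1],0,150],[[0,0,0.6],0,200],[[0,0,0],0,255],[[0,0,0],0,255],[[0,0,0],0,255]]'
python3 - <<'E'
from m import *
ims=[]
for n in('wrist','side','scene'):
    c=cam(n);a=eyes.read_camera(n);ims.append(a)
    for d in eyes.regions_of(n,'lid')[:1]:print(n,d['p'],rect(c,d['mask'],.148))
    for d in eyes.place_of(n,'start_top')[:1]:print('start',d['p'],d['position'],[ray(c,d['position'],z)[:2].round(4).tolist() for z in(.146,.152)])
print(get_obs()['tool_pos'])
cv2.imwrite('pics/b14.png',np.hstack([cv2.resize(ims[0],(400,300)),cv2.resize(ims[1][240:420,320:560],(400,300))]))
E
```

```text
time: 80.05
tool_pos: [0.5421, 0.2648, 0.1423]
ee_rot: [-0.0, 0.77, 0.638, -0.0]
ft_force: [-0.4, 0.5, -0.3]
opening: 0.0353
gripper_force: 0.0
time: 80.85
tool_pos: [0.5413, 0.2645, 0.2457]
ee_rot: [-0.0, 0.77, 0.638, -0.001]
ft_force: [0.1, 0.4, -1.0]
opening: -0.0001
gripper_force: 0.0
wrist 0.63 [544.4 270.5 195.5 157.3  79.3]
start 0.86 [144.6, 238.6] [[0.422, 0.283], [0.425, 0.2841]]
side 0.7 [542.9 266.4 209.2 159.6  79.1]
scene 0.64 [540.4 260.6 208.8 159.9  78.6]
start 0.69 [181.1, 194.6] [[0.4253, 0.2865], [0.4246, 0.2835]]
[0.54203036 0.26477342 0.24713871]
```

View pics/b14.png

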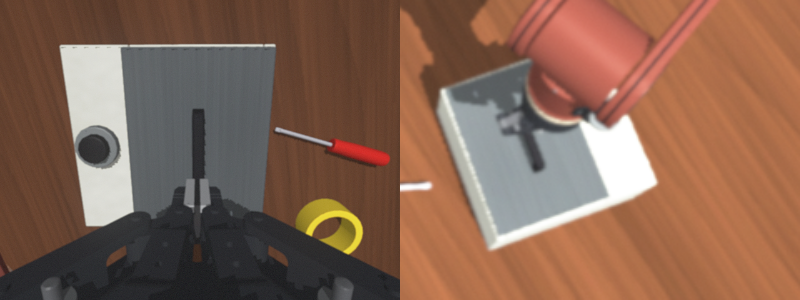

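The lid lies flush and square on the cleaner again. The button is at (93,149) in the left half, or about (0.429,0.285) in the world. I go above it with the fingers shut.

```bash
python3 -m pendant '[[[-0.5,0.1,0],0,255],[[-0.7,0.12,0],0,255],[[-0.7,0.12,0],0,255],[[-0.7,0.12,0],0,255],[[-0.6,0.12,0],0,255],[[-0.4,0.1,0],0,255],[[-0.17,0,0],0,255],[[0,0,0],0,255]]'
python3 -m pendant '[[[0,0,-0.6],0,255],[[0,0,-0.7],0,255],[[0,0,-0.7],0,255],[[0,0,-0.6],0,255],[[0,0,-0.3],0,255],[[0,0,-0.2],0,255],[[0,0,-0.1],0,255],[[0,0,0],0,255]]'
python3 -m pendant '[[[0,0,-0.05],0,255],[[0,0,-0.05],0,255],[[0,0,-0.05],0,255],[[0,0,-0.05],0,255],[[0,0,-0.05],0,255],[[0,0,0],0,255],[[0,0,0],0,255],[[0,0,0],0,255]]'
```

```text
time: 82.1
tool_pos: [0.4289, 0.2853, 0.2476]
ee_rot: [0.0, 0.77, 0.638, 0.0]
ft_force: [1.0, -0.0, -0.3]
opening: 0.0003
gripper_force: 0.0
time: 82.9
tool_pos: [0.4294, 0.2852, 0.1517]
ee_rot: [0.0, 0.77, 0.638, 0.0]
ft_force: [0.3, -1.1, -0.1]
opening: 0.0
gripper_force: 0.0
time: 83.7
tool_pos: [0.4291, 0.2852, 0.144]
ee_rot: [0.0, 0.77, 0.638, 0.0]
ft_force: [0.7, -1.0, 0.5]
opening: 0.0002
gripper_force: 0.0
```

```bash
for i in 1; do python3 -m pendant '[[[0,0,-0.05],0,255],[[0,0,-0.05],0,255],[[0,0,-0.05],0,255],[[0,0,0],0,255],[[0,0,0],0,255],[[0,0,0],0,255],[[0,0,0],0,255],[[0,0,0],0,255]]'; done
python3 -m pendant '[[[0,0,-0.05],0,255],[[0,0,-0.05],0,255],[[0,0,-0.03],0,255],[[0,0,0],0,255],[[0,0,0],0,255],[[0,0,0],0,255],[[0,0,0],0,255],[[0,0,0],0,255]]'
```

```text
time: 84.5
tool_pos: [0.4291, 0.2853, 0.1395]
ee_rot: [0.0, 0.77, 0.638, 0.0]
ft_force: [-0.2, -0.3, 2.9]
opening: 0.0002
gripper_force: 1.2
time: 85.3
tool_pos: [0.4291, 0.2853, 0.1356]
ee_rot: [0.0, 0.77, 0.638, 0.0]
ft_force: [1.1, -0.5, 4.8]
opening: -0.0001
gripper_force: 2.4
```

```bash
python3 -m pendant '[[[0,0,-0.03],0,255],[[0,0,-0.03],0,255],[[0,0,-0.03],0,255],[[0,0,0],0,255],[[0,0,0],0,255],[[0,0,0],0,255],[[0,0,0],0,255],[[0,0,0],0,255]]'
```

```text
time: 86.1
tool_pos: [0.4293, 0.2853, 0.1353]
ee_rot: [0.0, 0.77, 0.638, 0.0]
ft_force: [-7.2, -4.3, 19.7]
opening: 0.0003
gripper_force: 10.0
```

Bottomed out (19.7 N), so the button is fully down. I withdraw and check everything.

```bash
python3 -m pendant '[[[0,0,0.2],0,255],[[0,0,0.4],0,255],[[0,0,0.8],0,255],[[0,0,1],0,255],[[0,0,1],0,255],[[-0.3,0.5,0.8],0,255],[[-0.5,0.8,0.3],0,255],[[-0.5,0.8,0],0,255]]'
python3 -m pendant '[[[-0.5,0.9,0],0,255],[[-0.5,0.9,0],0,255],[[-0.5,0.9,0],0,255],[[-0.5,0.9,0],0,255],[[-0.3,0.5,0],0,255],[[0,0,0],0,255],[[0,0,0],0,255],[[0,0,0],0,255]]'
python3 - <<'E'
from m import *
for n in('side','scene'):
    c=cam(n);a=eyes.read_camera(n)
    for d in eyes.regions_of(n,'lid')[:1]:print(n,d['p'],rect(c,d['mask'],.148))
    for t in('tape','battery_box','screwdriver','jar1'):print(t,[ray(c,d['position'],0)[:2].round(3).tolist() for d in eyes.place_of(n,t) if d['p']>.45])
E
```

```text
time: 86.9
tool_pos: [0.3904, 0.349, 0.2699]
ee_rot: [0.0, 0.77, 0.638, 0.001]
ft_force: [0.0, 0.1, -0.1]
opening: 0.0002
gripper_force: 0.0
time: 87.7
tool_pos: [0.3216, 0.4703, 0.2676]
ee_rot: [0.0, 0.77, 0.638, -0.0]
ft_force: [-0.5, -0.1, 0.1]
opening: 0.0003
gripper_force: 0.0
side 0.86 [542.3 266.2 207.9 158.8  78.9]
tape [[0.739, 0.037]]
battery_box [[0.772, -0.163]]
screwdriver [[0.757, 0.193]]
jar1 [[0.525, -0.285], [0.484, -0.228], [0.473, -0.319], [0.518, -0.315], [0.485, -0.276], [0.465, -0.361], [0.523, -0.238]]
scene 0.87 [540.5 260.1 211.1 160.7  79.3]
tape [[0.735, 0.035]]
battery_box [[0.775, -0.173]]
screwdriver [[0.757, 0.19]]
jar1 [[0.472, -0.307], [0.513, -0.28], [0.473, -0.269], [0.516, -0.318], [0.467, -0.348], [0.483, -0.232], [0.521, -0.237]]
```

The lid matches its original seated position, all seven jars stand in the crate and the bystanders are unmoved. I hand in.

```bash
python3 -c "
from rig import bot
print(bot.hand_in())"
```

```text
the job is handed in; nothing more can be done
None
```

The job is handed in; the hand-in call reported no verdict. All four spouted bottles stood upright in the bath before the lid was reseated, the start button was pressed fully and let go, and the final camera check showed all seven jars in the crate and the bystanders unmoved.

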